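# Stack the clamping angles on their board

### The arm

A 6-joint arm with a two-finger parallel gripper is mounted at the origin on the work surface; the furniture and walls round the work are solid. World frame = base frame: x ahead of the robot, y to its left, z up, the work surface at z = 0. Lengths are in mm, angles in rad, forces in N, time in s.
With the tool pointing down it reaches from about 275 to 750 mm from the base axis. Payload 10.2 kg.
Tool frame: the origin (TCP) lies at the very end of the fingers, on their centre line; the grasp point (between the pads) lies 19 mm behind it; z points along the fingers, y is the line along which they close (so a half turn about z gives the same grasp; the last joint's range is limited). The gripper opens to 85 mm and grips with 20 to 120 N. Pads are 22 mm wide; open, the fingers measure 114 mm over their backs; the gripper's body (76 mm by 85 mm) begins 54 mm behind the grasp point. The pads swing forward as they close: fully open they stand 13 mm farther back than shut.
Start: joints at [-1.324, 0.313, 1.498, -0, 1.331, -0.223], TCP at [237.661, -468.133, 231.294] pointing down, gripper open.
Joint ranges: [-2.94, 2.94], [-0.97, 2.17], [0.19, 2.56], [-1.23, 4.37], [0.02, 3.11], [-2.88, 2.88]. Speed limits (rad/s): [2.39, 2.39, 3.01, 3.14, 3.14, 3.14].

### API

Orientations are given as a unit quaternion [w, x, y, z].
In Python, from rig import monitor, eyes, job gives the robot as it stands. The module is installed in compiled form; this text tells all that it offers.
- The arm moves only by the tool send_rows, never from a script. Its argument "targets" is one flat list of numbers, 7 for each row, row after row: the turn, a rotation vector about the tool's x, y, z in degrees, then the shift along the tool's x, y, z in units of 60 mm (1.0 is 60 mm), then the opening, from -1 (shut) to 1 (fully open), so that 0 is half open. A call has 1 to 5 rows; each row shifts and turns the commanded pose from where the row before left it, along the tool's axes as they then stand; what a row does not reach is not made up. A row lasts 1/8 s, in which the tool goes at most 62.5 mm and 10.7 degrees, less where a joint would pass 70% of its speed; a pose out of reach is approached as far as the arm can. A call is refused whole if a number of a shift passes 1 or a number of a turn 10.7, either way. A call with a gripper value outside its range is refused whole. The fingers move at their own pace and stop on an object; "newtons" is the grip in N (left out, the last holds). Time passes only in rows, so rows that do not move let the fingers close. It gives the time, the measured TCP pose, the force, the opening and the grip force at its end, in the units of the state.
- monitor.sense(): the state, without advancing time (a new reading comes with each control period).
- eyes.capture(name): name is "side" or "top"; returns a dict with "img" (480x640x3 uint8, red, green, blue), "K" (3x3 intrinsics, pixels), "R" (3x3) and "t" (3): a world point X has camera coordinates R X + t. Camera axes: x right, y down, z forward; pixel columns grow to the right and rows downward; lengths in mm; the calibration is good to about 2 mm. A picture is of the moment at which its call begins. There is no depth.
- job.finish_job(): hands the job in; it is judged then, once.
The state is a dict: "time_s": time; "joints": joint angles; "dq": joint speeds; "tau": joint torques, N m; "eef_pos": TCP position; "ee_rot": TCP orientation; "force": force on the tool from outside, world axes, zero at the start; "wrist_torque": the same for the moment, N m; "grip_width": opening from 0.0 (shut) to 1.0 (fully open); "grip_force": force on a finger pad.
Only numpy, scipy, OpenCV 4.12 (cv2) and the standard library are available. Lean on these libraries where they do the work, as an engineer would, in place of code of your own. Each camera call takes 0.05 s, during which the arm holds its last target. There are 200 camera calls.

### The job

Pile the three wooden L-shaped clamping angles on the plywood board, each turned opposite to the one below. Turn the loose large angle upside down and close it over the one standing on the board, so that its short leg hangs down and stands on the free end of the lower angle's long leg, its long leg lies level on top of the lower one's upright leg, and the two are flush as a closed frame; then stand the small angle right way up in the middle on top, with its upright leg at the same end as the upright leg of the bottom angle. Do not shove the bottom angle about, and leave the other tools where they lie.

Things in the scene. Friction and masses are not known exactly. Their poses are not given: they have to be found in the camera images.
- board: fixed plywood board, 210 x 100 x 12 mm, flat on the bench; origin at the centre of its underside, x along its length. The bottom angle stands lengthwise on it (x along x within 0.06 rad), its x pointing roughly to the robot's right. Round about, not listed: a glue pot to the left (x 0.5, y 0.24 m), tall violin bodies at the back right (x over 0.65, y under -0.2 m)
- base_angle: bottom angle: light wooden L, loose, 0.14 kg, on the board. Long leg 140 mm (x) x 45 wide (y) x 20 thick, flat: x -70..70, z 0..20 mm. Short leg upright at the -x end: x -70..-50, z 0..90 mm. Inner corner filled by a full-width 45 degree fillet, 19 mm along each leg. Origin: centre of the long leg's underside, z up
- large_angle: second large angle, same shape, mass (to 30%) and axes as base_angle; starts on the bench, long leg down, yaw within 0.6 rad of base_angle's. Also stands steadily on its short leg. Can be gripped across its 45 mm width on legs or corner. Finished: origin at (0, 0, 110 mm) in base_angle's frame, its x opposite to that x, y along that y, z down
- small_angle: small angle of the same form: long leg 110 mm (x) x 40 wide (y) x 16 thick, short leg 16 thick at the -x end, top at 70 mm, fillet 15 mm, 0.08 kg (to 30%). Origin at the centre of the long leg's underside. Starts on the bench, long leg down, yaw within 0.75 rad of base_angle's. Finished: origin 110 mm above base_angle's, x along that x
- small_end (a point): point on the small angle: middle of the outer face of its short-leg end, at (-55, 0, 8 mm) in small_angle's frame
- sanding_block: bystander: cork-brown sanding block 46 x 90 x 27 mm, loose; origin at the centre of its underside; leave it alone
- try_square: bystander: try square with dark stock, 172 x 118 x 17 mm, lying flat, loose; origin about its centre, underside; leave it alone
- finger_plane: bystander: small brass finger plane 29 x 60 x 31 mm, loose; origin at the centre of its underside; leave it alone
- spool_clamp: bystander: wooden spool clamp standing upright, 35 x 35 x 68 mm, loose; origin at the centre of its underside; leave it alone

How it is judged:
By the outcome, as a careful person would: the job done as asked, in the order asked, and still so for the second after the job is handed in, with the robot touching nothing.
It also fails if it takes over 72 s, if anything falls off the work surface, if the arm or the gripper's body presses on something with over 40 N, if the wrist force passes 120 N, or if a joint passes its speed limit or range.

## Working session

There is one attempt and no reset: what is moved stays moved. The work goes in short steps, Python scripts to look and compute and a tool call to move; the robot and the scene stay as the last step left them, time stands still between calls to the robot, and variables do not carry over. Pictures are saved under pics/ and viewed, at most 10 in all, crops included, and the job is handed in when it is done.

Besides the shell and the picture viewer there is one more tool, called after "Call:" by a JSON object that holds its "name" and its "arguments". send_rows: Moves the arm, as the interface text tells. Its arguments: {"type":"object","properties":{"targets":{"type":"array","items":{"type":"number"}},"newtons":{"type":"number"}},"required":["targets"]}

```bash
mkdir -p pics; python3 - <<'E'
from rig import monitor, eyes, job
import cv2, numpy as np
for n in ("side","top"):
    c=eyes.capture(n); cv2.imwrite(f"pics/{n}0.png",c["img"][:,:,::-1]); np.savez(f"pics/{n}0.npz",**c)
    print(n,c["K"].tolist(),np.round(c["R"],4).tolist(),c["t"], "cam",-c["R"].T@c["t"])
print(monitor.sense())
E
```

```text
side [[459.6673927298056, 0.0, 322.4557450841245], [0.0, 459.6673927298056, 243.36517987119396], [0.0, 0.0, 1.0]] [[0.5206, 0.8538, 0.0043], [0.5953, -0.3593, -0.7186], [-0.6121, 0.3766, -0.6954]] [-161.33591442 -309.71368716 1480.5572098 ] cam [1174.54504937 -531.19124975  807.63932543]
top [[472.69776399913076, 0.0, 327.6712948627822], [0.0, 472.69776399913076, 234.29374766171375], [0.0, 0.0, 1.0]] [[0.0143, -0.9998, -0.0165], [-0.9918, -0.0121, -0.1273], [0.1271, 0.0182, -0.9917]] [-127.38080906  497.56026641  876.69897565] cam [ 383.8699804  -137.30482536  930.69028479]
{'time_s': 0.1, 'joints': array([-1.32441020e+00,  3.13391412e-01,  1.49834292e+00, -2.36744024e-05,
        1.33099604e+00, -2.23400444e-01]), 'dq': array([-0.00052389, -0.00248493, -0.00263532, -0.00146818,  0.00030468,
       -0.00103499]), 'tau': array([ 2.54648265e-03, -4.12898147e+01, -2.60141766e+01, -2.12200075e-04,
        3.02048451e-03, -3.17500633e-05]), 'eef_pos': array([ 237.59310963, -467.91030778,  230.8004968 ]), 'ee_rot': array([-5.68690967e-04,  9.72538370e-01,  2.32741907e-01, -1.80338067e-05]), 'force': array([ 0.29641537, -0.57075788,  0.88979545]), 'wrist_torque': array([-0.02403071,  0.03752309, -0.00584309]), 'grip_force': 0.0, 'grip_width': 1.0025951739044112}
```

View pics/top0.png

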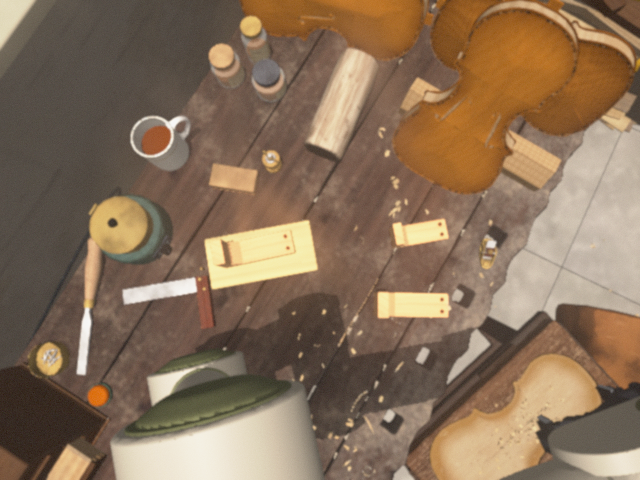

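View pics/side0.png

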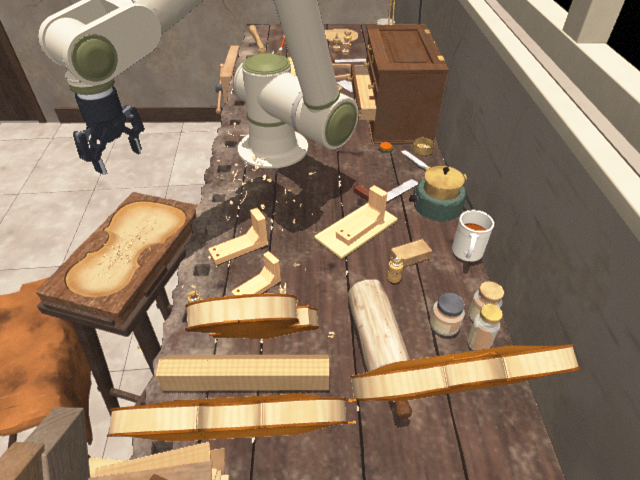

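```bash
cat > h.py <<'E'
import numpy as np, cv2
from scipy.optimize import minimize, least_squares
def cams(tag="0"): return {n:dict(np.load(f"pics/{n}{tag}.npz")) for n in ("side","top")}
def proj(c,X):
    p=(np.asarray(X,float)@c["R"].T+c["t"])@c["K"].T; return p[:,:2]/p[:,2:]
def box(a,b): return np.array([[x,y,z] for x in(a[0],b[0]) for y in(a[1],b[1]) for z in(a[2],b[2])],float)
def Lparts(L,W,T,H,F):
    h,w=L/2,W/2
    fil=np.array([[x,y,z] for y in(-w,w) for x,z in((-h+T,T),(-h+T+F,T),(-h+T,T+F))],float)
    return [box((-h,-w,0),(h,w,T)),box((-h,-w,0),(-h+T,w,H)),fil]
BIG=Lparts(140,45,20,90,19); SMALL=Lparts(110,40,16,70,15); BOARD=[box((-105,-50,0),(105,50,12))]
def pose(parts,x,y,yaw,z=0):
    c,s=np.cos(yaw),np.sin(yaw); R=np.array([[c,-s,0],[s,c,0],[0,0,1]])
    return [p@R.T+[x,y,z] for p in parts]
def sil(c,parts):
    m=np.zeros((480,640),np.uint8)
    for p in parts:
        q=cv2.convexHull(proj(c,p).astype(np.float32))
        cv2.fillConvexPoly(m,np.round((q)*64).astype(np.int32),255,cv2.LINE_AA,6)
    return m/255.
def wood(img):
    h=cv2.cvtColor(img,cv2.COLOR_RGB2HSV); return ((h[...,2]>140)&(h[...,0]>10)&(h[...,0]<32)&(h[...,1]>40)).astype(float)
def ray(c,u,v,z):
    d=c["R"].T@np.linalg.inv(c["K"])@[u,v,1]; o=-c["R"].T@c["t"]; return o+d*(z-o[2])/d[2]
def fit(C,f,x0,names=("top","side"),pad=12):
    M={}
    for n in names:
        m=wood(C[n]["img"]); roi=cv2.dilate((sil(C[n],f(x0))>0).astype(np.uint8),np.ones((2*pad+1,)*2)); 
        M[n]=(cv2.GaussianBlur(m,(0,0),1.2),roi)
    def cost(x):
        return sum((((cv2.GaussianBlur(sil(C[n],f(x)),(0,0),1.2)-M[n][0])**2)*M[n][1]).sum() for n in names)
    S=np.vstack([x0]+[np.array(x0)+d for d in np.diag([12,12,.12])])
    r=minimize(cost,x0,method="Nelder-Mead",options=dict(initial_simplex=S,xatol=.02,fatol=.01))
    return r.x,r.fun
E
python3 - <<'E'
from h import *
C=cams()
def g(parts,uv,z0=0):
    p=ray(C["top"],*uv,z0+10); return [p[0],p[1],-np.pi/2]
for nm,parts,uv in(("large",BIG,(415,306)),("small",SMALL,(421,234)),("board",BOARD,(260,255))):
    x0=g(parts,uv); 
    for names in(("top",),("side",),("top","side")):
        if nm=="board" and names!=("top",): continue
        f=lambda x:pose(parts,*x); r=fit(C,f,x0,names); print(nm,names,np.round(r[0],3),round(r[1],1))
a=C["top"]["img"][210:300,195:325,::-1]; b=C["side"]["img"][180:265,305:415,::-1]
d=C["top"]["img"][212:325,370:455,::-1];e=C["side"]["img"][200:305,200:295,::-1]
o=np.zeros((600,800,3),np.uint8)
def put(i,y,x,s): 
    i=cv2.resize(i,None,fx=s,fy=s,interpolation=cv2.INTER_CUBIC); h,w=i.shape[:2]; o[y:y+h,x:x+w]=i[:600-y,:800-x]
put(a,0,0,3.6);put(b,0,472,2.95);put(d,330,0,2.35);put(e,330,400,2.5)
cv2.imwrite("pics/c1.png",o)
E
```

```text
large ('top',) [ 367.986 -290.69    -1.578] 557.1
large ('side',) [ 370.184 -284.16    -1.618] 340.0
large ('top', 'side') [ 368.499 -286.791   -1.593] 953.1
small ('top',) [ 508.174 -309.141   -1.436] 771.4
small ('side',) [ 539.069 -338.238   -1.742] 1062.9
small ('top', 'side') [ 510.816 -306.635   -1.414] 1973.4
board ('top',) [463.201   8.386  -1.364] 801.0
```

View pics/c1.png

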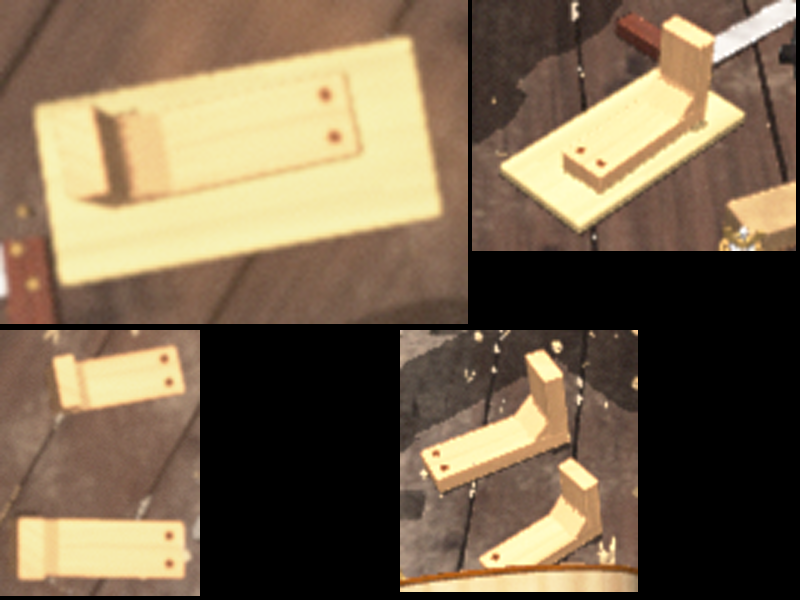

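```bash
cat >> h.py <<'E'
# face-label fit: choose the pose whose rendered faces have the least colour variance inside
def Lfaces(L,W,T,H,F):
    h,w=L/2,W/2
    pr=[(-h,0),(h,0),(h,T),(-h+T+F,T),(-h+T,T+F),(-h+T,H),(-h,H)]
    P=lambda y:np.array([[x,y,z] for x,z in pr],float)
    A,B=P(-w),P(w); n=len(pr)
    return [A,B[::-1]]+[np.array([A[i],B[i],B[(i+1)%n],A[(i+1)%n]]) for i in range(n)]
def boxfaces(l,w,h):
    b=[(-l/2,0),(l/2,0),(l/2,h),(-l/2,h)]
    A=np.array([[x,-w/2,z] for x,z in b]);B=A+[0,w,0]
    return [A,B[::-1]]+[np.array([A[i],B[i],B[(i+1)%4],A[(i+1)%4]]) for i in range(4)]
FB,FS,FP=Lfaces(140,45,20,90,19),Lfaces(110,40,16,70,15),boxfaces(210,100,12)
SC=4
def labels(c,groups,off,shape):
    m=np.zeros(shape,np.uint8); o=-c["R"].T@c["t"]; k=1
    for fs in groups:
        L=[]
        for i,f in enumerate(fs):
            nrm=np.cross(f[1]-f[0],f[2]-f[1])
            if nrm@(o-f[0])>0: L.append((-np.linalg.norm(f.mean(0)-o),i,f))
        for _,i,f in sorted(L,key=lambda t:t[0]):
            q=(proj(c,f)-off+.5)*SC-.5
            cv2.fillPoly(m,[np.round(q*16).astype(np.int32)],k+i,cv2.LINE_8,4)
        k+=len(fs)
    return m
def vfit(C,build,x0,names=("top","side"),pad=10,step=(6,6,.06)):
    D={}
    for n in names:
        q=np.vstack([proj(C[n],f) for g in build(x0) for f in g]); a=np.floor(q.min(0)-pad).astype(int); b=np.ceil(q.max(0)+pad).astype(int)
        im=cv2.resize(C[n]["img"][a[1]:b[1],a[0]:b[0]],None,fx=SC,fy=SC,interpolation=cv2.INTER_LINEAR).astype(float)
        D[n]=(a,im)
    def cost(x):
        s=0; g=build(x)
        for n in names:
            a,im=D[n]; m=labels(C[n],g,a,im.shape[:2]).ravel(); p=im.reshape(-1,3); cnt=np.bincount(m)+1e-9
            for ch in range(3):
                v=p[:,ch]; s+=(v*v).sum()-(np.bincount(m,v)**2/cnt).sum()
        return s/1e6
    x=np.array(x0,float)
    for k in(1,.4,.15):
        S=np.vstack([x]+[x+d*k for d in np.diag(step)])
        r=minimize(cost,x,method="Nelder-Mead",options=dict(initial_simplex=S,xatol=.01,fatol=1e-4)); x=r.x
    return x,r.fun
E
cat > m1.py <<'E'
from h import *
C=cams()
N=(("top",),("side",),("top","side"))
for nm,F,x0 in(("large",FB,[368,-289,-1.59]),("small",FS,[511,-307,-1.43])):
    for n in N: r=vfit(C,lambda x:[pose(F,*x)],x0,n); print(nm,n,np.round(r[0],3),round(r[1],2))
bs=lambda x:[pose(FP,*x[:3]),pose(FB,x[3],x[4],x[5],12)]
for n in N:
    r=vfit(C,bs,[463,8,-1.4,470,10,-1.4],n,step=(6,6,.05,6,6,.05)); print("board/base",n,np.round(r[0],3),round(r[1],2))
E
python3 m1.py
```

```text
large ('top',) [ 368.173 -281.252   -1.574] 69.79
large ('side',) [ 373.231 -283.881   -1.572] 381.81
large ('top', 'side') [ 369.085 -282.423   -1.578] 496.87
small ('top',) [ 506.119 -297.5     -1.391] 54.43
small ('side',) [ 511.884 -300.326   -1.384] 749.69
small ('top', 'side') [ 507.644 -298.082   -1.415] 840.6
board/base ('top',) [461.309  10.402  -1.372 468.096  14.257  -1.361] 119.55
board/base ('side',) [467.048   6.269  -1.375 475.928  11.838  -1.347] 525.86
board/base ('top', 'side') [461.75   10.923  -1.372 474.271  14.113  -1.33 ] 722.45
```

Call:
{"name": "send_rows", "arguments": {"targets": [0,0,-10.5,0,0,0,1,0,0,-10.5,0,0,0,1,0,0,-10.5,0,0,0,1,0,0,-10.5,0,0,0,1,0,0,-10.5,0,0,0,1], "newtons": 50}}

```text
time_s: 0.72
eef_pos: [237.6, -468.0, 231.0]
ee_rot: [-0.0, 0.767, 0.641, 0.0]
force: [-0.3, 0.2, 0.5]
grip_width: 1.003
grip_force: 0.0
```

Call:
{"name": "send_rows", "arguments": {"targets": [0,0,-10.5,0,0,0,1,0,0,0,0,0,0,1]}}

```text
time_s: 0.98
eef_pos: [237.6, -468.0, 231.0]
ee_rot: [-0.0, 0.708, 0.706, 0.0]
force: [-0.5, -0.1, 0.2]
grip_width: 0.997
grip_force: 0.0
```

```bash
cat >> h.py <<'E'
from scipy.spatial.transform import Rotation as Ro
def st(log=True):
    from rig import monitor
    s=monitor.sense(); q=s["ee_rot"]; R=Ro.from_quat([q[1],q[2],q[3],q[0]])
    if log:
        with open("log.txt","a") as f: f.write(" ".join(map(str,[*s["joints"],*s["eef_pos"],*q]))+"\n")
    return s,s["eef_pos"],R
def objR(yaw): return Ro.from_euler("z",yaw)
def tool(yaw,phi):
    # tool y along object's y, z pointing down tilted phi (deg) to object's -x (left) ; phi>0 points left
    ph=np.radians(phi); z=np.array([-np.sin(ph),0,-np.cos(ph)]); y=np.array([0,1.,0]); x=np.cross(y,z)
    return objR(yaw)*Ro.from_matrix(np.array([x,y,z]).T)
def go(pt,Rt):
    "shift first in present tool axes (units of 60 mm), turn after (deg, tool axes)"
    s,p,R=st(); print("t",round(s["time_s"],2),"tcp",np.round(p,1),"j",np.round(s["joints"],3),"F",np.round(s["force"],1),"w",round(s["grip_width"],3),round(s["grip_force"],1))
    print(" shift u",np.round(R.inv().apply(pt-p)/60,3)," turn",np.round((R.inv()*Rt).as_rotvec(degrees=True),2)," shift if turned",np.round(Rt.inv().apply(pt-p)/60,3))
LARGE=(371,-282.6,-1.573);SML=(509,-299,-1.39);BASE=(471.5,13,-1.355)
E
cat > p1.py <<'E'
from h import *
yaw=LARGE[2]; Rt=tool(yaw,45); 
g=objR(yaw).apply([-44.5,0,27.5])+[LARGE[0],LARGE[1],0]
z=Rt.apply([0,0,1]); tcp=g+19*z
print("grasp tcp",tcp,"pre",tcp-100*z)
go(tcp-100*z,Rt)
E
python3 p1.py
```

```text
grasp tcp [ 371.12766977 -224.66511183   14.06497116] pre [ 370.97184667 -295.37561826   84.77564928]
t 0.97 tcp [ 237.6 -468.   231. ] j [-1.324  0.313  1.498 -0.     1.331 -1.321] F [-0.5 -0.1  0.2] w 0.997 0.0
 shift u [2.882 2.214 2.439]  turn [ 1.000e-02  4.496e+01 -5.000e-02]  shift if turned [0.314 2.216 3.761]
```

Call:
{"name": "send_rows", "arguments": {"targets": [0,0,0,0.51,0.555,0.34,1,0,0,0,0.51,0.555,0.34,1,0,0,0,0.51,0.555,0.34,1,0,0,0,0.51,0.555,0.34,1,0,0,0,0,0,0,1]}}

```text
time_s: 1.6
eef_pos: [372.1, -343.5, 148.3]
ee_rot: [-0.002, 0.708, 0.706, 0.0]
force: [-0.2, -0.4, 0.3]
grip_width: 0.997
grip_force: 0.0
```

```bash
python3 p1.py
```

```text
grasp tcp [ 371.12766977 -224.66511183   14.06497116] pre [ 370.97184667 -295.37561826   84.77564928]
t 1.6 tcp [ 372.1 -343.5  148.3] j [-0.977  0.357  1.667  0.     1.121 -0.976] F [-0.2 -0.4  0.3] w 0.997 0.0
 shift u [ 0.799 -0.019  1.061]  turn [-1.000e-01  4.484e+01 -2.000e-02]  shift if turned [-0.181 -0.021  1.315]
```

Call:
{"name": "send_rows", "arguments": {"targets": [0,9,0,0,0,0,1,0,9,0,0,0,0,1,0,9,0,0,0,0,1,0,9,0,0,0,0,1,0,9,0,0,0,0,1]}}

```text
time_s: 2.22
eef_pos: [370.5, -347.2, 150.3]
ee_rot: [-0.271, 0.655, 0.651, 0.272]
force: [-0.0, -0.0, 0.9]
grip_width: 0.999
grip_force: 0.0
```

```bash
python3 p1.py
```

```text
grasp tcp [ 371.12766977 -224.66511183   14.06497116] pre [ 370.97184667 -295.37561826   84.77564928]
t 2.23 tcp [ 370.5 -347.2  150.3] j [-1.141  0.72   1.281  0.317  1.867 -1.159] F [-0.  -0.   0.9] w 0.999 0.0
 shift u [-0.166  0.005  1.381]  turn [ 0.06 -0.21 -0.16]  shift if turned [-0.161  0.007  1.382]
```

Call:
{"name": "send_rows", "arguments": {"targets": [0,0,0,-0.165,0,0.38,1,0,0,0,0,0,1,1,0,0,0,0,0,0.8,1,0,0,0,0,0,0,1]}}

```text
time_s: 2.72
eef_pos: [370.2, -258.6, 49.1]
ee_rot: [-0.273, 0.654, 0.651, 0.271]
force: [-0.7, 0.4, 0.1]
grip_width: 0.995
grip_force: 0.0
```

```bash
cat > p2.py <<'E'
from h import *
yaw=LARGE[2]; Rt=tool(yaw,45); g=objR(yaw).apply([-44.5,0,27.5])+[LARGE[0],LARGE[1],0]
go(g+19*Rt.apply([0,0,1]),Rt)
from rig import eyes
o=[]
for n in("top","side"):
    c=eyes.capture(n); np.savez(f"pics/{n}1.npz",**c); q=proj(c,[g])[0].astype(int)
    o.append(cv2.resize(c["img"][q[1]-60:q[1]+60,q[0]-66:q[0]+66,::-1],None,fx=3,fy=3,interpolation=cv2.INTER_CUBIC))
cv2.imwrite("pics/c2.png",np.hstack(o))
E
python3 p2.py
```

```text
t 2.73 tcp [ 370.2 -258.6   49.1] j [-1.074  0.74   1.571  0.344  1.558 -1.206] F [-0.7  0.4  0.1] w 0.995 0.0
 shift u [-0.016  0.016  0.814]  turn [-0.14 -0.24 -0.19]  shift if turned [-0.013  0.013  0.814]
```

View pics/c2.png

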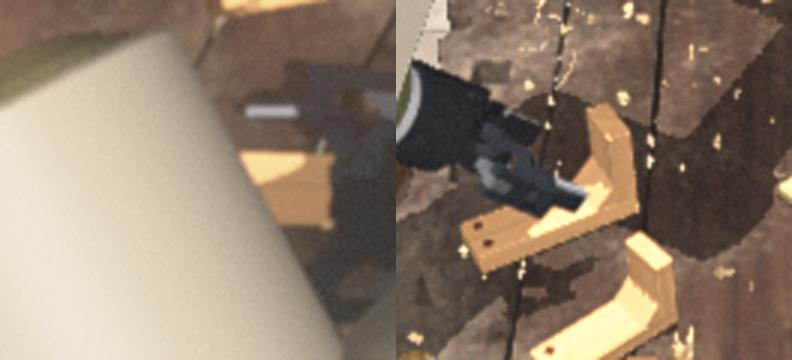

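The side view (composite 560,195) shows the near finger in front of the inner corner, the other hidden behind the leg, so the fingers straddle it. I'll go on in and close.

Call:
{"name": "send_rows", "arguments": {"targets": [0,0,0,-0.015,0.01,0.4,1,0,0,0,0,0,0.4,1,0,0,0,0,0,0,1,0,0,0,0,0,0,-1,0,0,0,0,0,0,-1]}}

```text
time_s: 3.45
eef_pos: [372.1, -228.4, 16.2]
ee_rot: [-0.269, 0.654, 0.653, 0.271]
force: [0.1, -0.9, -0.2]
grip_width: 0.602
grip_force: 0.0
```

Call:
{"name": "send_rows", "arguments": {"targets": [0,0,0,0,0,0,-1,0,0,0,0,0,0,-1,0,0,0,0,0,0,-1]}}

```text
time_s: 3.82
eef_pos: [372.0, -228.2, 16.4]
ee_rot: [-0.27, 0.654, 0.653, 0.271]
force: [-1.3, -3.8, 6.5]
grip_width: 0.509
grip_force: 51.3
```

```bash
python3 p2.py
```

```text
t 3.83 tcp [ 372.  -228.2   16.4] j [-1.045  0.762  1.647  0.367  1.451 -1.225] F [-1.3 -3.8  6.5] w 0.509 51.3
 shift u [ 0.015 -0.015  0.069]  turn [0.03 0.09 0.04]  shift if turned [ 0.015 -0.015  0.069]
```

Call:
{"name": "send_rows", "arguments": {"targets": [0,0,0,0.3,0,-0.3,-1,0,0,0,0.6,0,-0.6,-1,0,0,0,0.5,0,-0.5,-1,0,-10,0,0,0,0,-1,0,-10,0,0,0,0,-1]}}

```text
time_s: 4.55
eef_pos: [371.9, -228.1, 135.1]
ee_rot: [-0.15, 0.692, 0.69, 0.151]
force: [-0.4, 0.4, -2.1]
grip_width: 0.512
grip_force: 51.1
```

Call:
{"name": "send_rows", "arguments": {"targets": [0,-10,0,0,0,0,-1,0,-10,0,0,0,0,-1,0,-10,0,0,0,0,-1,0,-10,0,0,0,0,-1,0,-10,0,0,0,0,-1]}}

```text
time_s: 5.18
eef_pos: [372.0, -227.3, 135.3]
ee_rot: [0.154, 0.691, 0.689, -0.153]
force: [-0.5, -0.9, -1.0]
grip_width: 0.509
grip_force: 51.1
```

Call:
{"name": "send_rows", "arguments": {"targets": [0,-10,0,0,0,0,-1,0,-10,0,0,0,0,-1,0,0,0,0,0,0,-1]}}

```text
time_s: 5.55
eef_pos: [368.5, -226.8, 132.3]
ee_rot: [0.239, 0.664, 0.662, -0.251]
force: [0.8, -0.6, -1.5]
grip_width: 0.511
grip_force: 51.1
```

```bash
cat > p3.py <<'E'
from h import *
yaw=LARGE[2]; go(np.array([372,-228,16.]),tool(yaw,-45))
E
python3 p3.py
```

```text
t 5.55 tcp [ 368.5 -226.8  132.3] j [-0.474  0.227  2.106 -1.028  0.755  0.291] F [ 0.8 -0.6 -1.5] w 0.511 51.1
 shift u [1.246 0.088 1.483]  turn [-0.89 -4.4   0.31]  shift if turned [1.357 0.058 1.385]
```

```bash
cat > kin.py <<'E'
from h import *
def FK(q,P):
    d1,a1,L1,e,L2,L6=P
    Y=lambda a:Ro.from_euler("y",a); Z=lambda a:Ro.from_euler("z",a)
    R1=Z(q[0]); R2=R1*Y(q[1]); R3=R2*Y(q[2]); R4=R3*Z(q[3]); R5=R4*Y(q[4]); R6=R5*Z(q[5])
    p=R1.apply([a1,0,d1])+R2.apply([0,0,L1])+R3.apply([e,0,L2])+R6.apply([0,0,L6])
    return p,R6
def load():
    A=np.loadtxt("log.txt"); return A
def fitP():
    A=load()
    f=lambda P:np.concatenate([FK(a[:6],P)[0]-a[6:9] for a in A])
    r=least_squares(f,[330,0,300,0,300,250]); return r.x,np.abs(r.fun).max()
LO=np.array([-2.94,-.97,.19,-1.23,.02,-2.88]);HI=np.array([2.94,2.17,2.56,4.37,3.11,2.88])
def IK(p,R,q0,P,T):
    f=lambda q:np.concatenate([(FK(q,P)[0]-p)/100,(R.inv()*FK(q,P)[1]*T).as_rotvec()])
    r=least_squares(f,np.clip(q0,LO+1e-3,HI-1e-3),bounds=(LO,HI)); return r.x,np.abs(r.fun).max()
E
python3 - <<'E'
from kin import *
P,e=fitP(); print(np.round(P,1),e)
A=load()
for a in A[[0,1,3,-1]]:
    _,R6=FK(a[:6],P); Rm=Ro.from_quat([a[10],a[11],a[12],a[9]]); print(np.round((R6.inv()*Rm).as_rotvec(degrees=True),2))
E
```

```text
[172.  -38.5 540.   42.2 406.4 315.5] 137.38683841192105
[-0.  0. 90.]
[-0. -0. 90.]
[-0. -0. 90.]
[ 0.  0. 90.]
```

```bash
python3 - <<'E'
from kin import *
A=load(); rows=[]
# position is linear in the offsets: p = R1 o1 + R2 o2 + R3 o3 + R4 o4 + R5 o5 + R6 o6
b=[];M=[]
Y=lambda a:Ro.from_euler("y",a); Z=lambda a:Ro.from_euler("z",a)
for a in A:
    R1=Z(a[0]);R2=R1*Y(a[1]);R3=R2*Y(a[2]);R4=R3*Z(a[3]);R5=R4*Y(a[4]);R6=R5*Z(a[5])
    c=lambda R,i:R.as_matrix()[:,i]
    M.append(np.column_stack([[0,0,1],c(R1,0),c(R1,1),c(R2,2),c(R2,0),c(R3,2),c(R3,0),c(R5,0),c(R6,2)])); b.append(a[6:9])
M=np.vstack(M);b=np.hstack(b)
for cols in ([0,1,3,5,6,8],[0,3,5,8],[0,1,2,3,5,6,8],list(range(9))):
    x,*_=np.linalg.lstsq(M[:,cols],b,rcond=None); print(cols,np.round(x,1),np.abs(M[:,cols]@x-b).max())
print(len(A)); print(np.round(A[:,:9],2))
E
```

```text
[0, 1, 3, 5, 6, 8] [172.  -38.5 540.  406.4  42.2 315.5] 137.386834447361
[0, 3, 5, 8] [153.1 483.2 364.3 303.2] 140.52012090512798
[0, 1, 2, 3, 5, 6, 8] [201.3  -0.  116.3 438.9 397.5  39.  255.3] 6.821210263296962e-13
[0, 1, 2, 3, 4, 5, 6, 7, 8] [201.3  -0.  116.3 438.9   0.  397.5  39.    0.  255.3] 8.526512829121202e-13
6
[[-1.3200e+00  3.1000e-01  1.5000e+00 -0.0000e+00  1.3300e+00 -1.3200e+00
   2.3764e+02 -4.6800e+02  2.3101e+02]
 [-9.8000e-01  3.6000e-01  1.6700e+00  0.0000e+00  1.1200e+00 -9.8000e-01
   3.7210e+02 -3.4349e+02  1.4828e+02]
 [-1.1400e+00  7.2000e-01  1.2800e+00  3.2000e-01  1.8700e+00 -1.1600e+00
   3.7047e+02 -3.4717e+02  1.5025e+02]
 [-1.0700e+00  7.4000e-01  1.5700e+00  3.4000e-01  1.5600e+00 -1.2100e+00
   3.7024e+02 -2.5864e+02  4.9120e+01]
 [-1.0400e+00  7.6000e-01  1.6500e+00  3.7000e-01  1.4500e+00 -1.2300e+00
   3.7202e+02 -2.2822e+02  1.6380e+01]
 [-4.7000e-01  2.3000e-01  2.1100e+00 -1.0300e+00  7.6000e-01  2.9000e-01
   3.6850e+02 -2.2680e+02  1.3230e+02]]
```

```bash
cat >> kin.py <<'E'
PP=(201.3,116.3,438.9,39,397.5,255.3)
A_=load()
def FK(q,P=None):
    Y=lambda a:Ro.from_euler("y",a); Z=lambda a:Ro.from_euler("z",a)
    R1=Z(q[0]); R2=R1*Y(q[1]); R3=R2*Y(q[2]); R6=R3*Z(q[3])*Y(q[4])*Z(q[5])
    return R1.apply([0,116.3,201.3])+R2.apply([0,0,438.9])+R3.apply([39.,0,397.5])+R6.apply([0,0,255.3]),R6*Z(np.pi/2)
def IK(p,R,q0):
    f=lambda q:np.concatenate([(FK(q)[0]-p)/100,(R.inv()*FK(q)[1]).as_rotvec()])
    r=least_squares(f,np.clip(q0,LO+1e-3,HI-1e-3),bounds=(LO,HI)); return r.x,np.abs(r.fun).max()
def show(tag,p,R,q0):
    q,e=IK(np.array(p,float),R,q0); mg=np.minimum(q-LO,HI-q).min()
    print(tag,np.round(q,2),"err %.3f margin %.2f"%(e,mg)); return q
E
python3 - <<'E'
from kin import *
a=load()[-1]; print(FK(a[:6])[0]-a[6:9])
y=LARGE[2]; q0=a[:6]
for X,Yy in((372,-228),(372,-180),(372,-280),(420,-228),(420,-180),(450,-200)):
    for z in(130,16):
        show(f"stand {X} {Yy} {z} ph-45",(X,Yy,z),tool(y,-45),q0)
# grip 2: grasp point at height 70, hand from right
qs=[-1.045,.762,1.647,.367,1.451,-1.225]
for phi in(90,75,60,45):
  for X,Yy in((372,-250),(420,-220)):
    R=tool(y,phi); z=R.apply([0,0,1]); q=show(f"grip2 {phi} {X},{Yy}",np.array([X,Yy,75])+19*z,R,qs)
for phi in(0,-15,-30,-45):
    R=tool(BASE[2],phi); z=R.apply([0,0,1]); show(f"final {phi}",np.array([BASE[0],BASE[1],112])+19*z,R,[0,.4,1.6,0,1,0])
E
```

```text
[ 5.68434189e-14 -2.84217094e-14 -5.68434189e-14]
stand 372 -228 130 ph-45 [-0.44  0.26  2.13 -1.17  0.77  0.46] err 0.000 margin 0.06
stand 372 -228 16 ph-45 [-0.45  0.54  2.09 -1.23  0.71  0.64] err 0.098 margin 0.00
stand 372 -180 130 ph-45 [-0.32  0.25  2.13 -1.12  0.84  0.51] err 0.000 margin 0.11
stand 372 -180 16 ph-45 [-0.33  0.54  2.12 -1.23  0.76  0.76] err 0.081 margin 0.00
stand 372 -280 130 ph-45 [-0.57  0.28  2.1  -1.22  0.69  0.4 ] err 0.000 margin 0.01
stand 372 -280 16 ph-45 [-0.58  0.54  2.05 -1.23  0.64  0.52] err 0.125 margin 0.00
stand 420 -228 130 ph-45 [-0.39  0.34  1.99 -1.11  0.82  0.42] err 0.000 margin 0.12
stand 420 -228 16 ph-45 [-0.4   0.6   1.98 -1.23  0.74  0.66] err 0.060 margin 0.00
stand 420 -180 130 ph-45 [-0.28  0.34  2.   -1.07  0.89  0.47] err 0.000 margin 0.16
stand 420 -180 16 ph-45 [-0.28  0.6   2.01 -1.23  0.79  0.76] err 0.039 margin 0.00
stand 450 -200 130 ph-45 [-0.3   0.39  1.92 -1.06  0.89  0.43] err 0.000 margin 0.17
stand 450 -200 16 ph-45 [-0.31  0.63  1.94 -1.23  0.79  0.71] err 0.024 margin 0.00
grip2 90 372,-250 [-1.11  1.07  1.4 
[... 165 characters left out ...]
.97 -1.24] err 0.000 margin 1.10
grip2 75 420,-220 [-1.01  0.96  1.43  0.59  1.95 -1.17] err 0.000 margin 1.13
grip2 60 372,-250 [-1.09  0.82  1.53  0.43  1.76 -1.22] err 0.000 margin 1.03
grip2 60 420,-220 [-0.99  0.83  1.5   0.51  1.75 -1.15] err 0.000 margin 1.06
grip2 45 372,-250 [-1.05  0.69  1.62  0.36  1.55 -1.2 ] err 0.000 margin 0.94
grip2 45 420,-220 [-0.95  0.71  1.58  0.43  1.53 -1.12] err 0.000 margin 0.98
final 0 [-0.22  0.36  1.83 -0.    0.95 -0.44] err 0.000 margin 0.73
final -15 [-0.1   0.36  1.86 -0.33  0.87 -0.1 ] err 0.000 margin 0.70
final -30 [ 0.03  0.4   1.87 -0.69  0.88  0.26] err 0.000 margin 0.54
final -45 [ 0.13  0.48  1.88 -1.    1.    0.59] err 0.000 margin 0.23
```

```bash
python3 - <<'E'
from kin import *
q0=load()[-1][:6]
qs=[-1.045,.762,1.647,.367,1.451,-1.225]
for dy in(.22,.4,.6):
  y=LARGE[2]+dy
  for X,Yy in((372,-228),(400,-200),(430,-180)):
    q=show(f"dy{dy} stand {X} {Yy} ph-45",(X,Yy,135),tool(y,-45),q0)
    show(f"              low",(X,Yy,16),tool(y,-45),q)
    R=tool(y,90); z=R.apply([0,0,1]); show("             grip2",np.array([X,Yy-20,75])+19*z,R,qs)
E
```

```text
dy0.22 stand 372 -228 ph-45 [-0.51  0.17  2.21 -1.23  0.58  0.28] err 0.030 margin 0.00
              low [-0.53  0.47  2.14 -1.23  0.54  0.39] err 0.197 margin 0.00
             grip2 [-1.03  1.11  1.31  0.42  2.25 -1.29] err 0.000 margin 0.86
dy0.22 stand 400 -200 ph-45 [-0.39  0.22  2.15 -1.23  0.66  0.37] err 0.005 margin 0.00
              low [-0.41  0.51  2.1  -1.23  0.61  0.49] err 0.152 margin 0.00
             grip2 [-0.97  1.11  1.31  0.5   2.23 -1.25] err 0.000 margin 0.88
dy0.22 stand 430 -180 ph-45 [-0.31  0.28  2.08 -1.18  0.72  0.38] err 0.000 margin 0.05
              low [-0.32  0.55  2.04 -1.23  0.66  0.55] err 0.112 margin 0.00
             grip2 [-0.91  1.12  1.28  0.57  2.23 -1.2 ] err 0.000 margin 0.88
dy0.4 stand 372 -228 ph-45 [-0.6   0.1   2.27 -1.23  0.4   0.08] err 0.060 margin 0.00
              low [-0.62  0.41  2.2  -1.23  0.35  0.15] err 0.269 margin 0.00
             grip2 [-0.97  1.13  1.24  0.29  2.32 -1.37] err 0.000 margin 0.79
dy0.4 stand 400 -200 ph-45 [-0.47  0.15  2.21 -1.23  0.49  0.18] err 0.046 margin 0.00
              low [-0.49  0.45  2.
[... 398 characters left out ...]
73  0.04  2.34 -1.23  0.16 -0.16] err 0.058 margin 0.00
              low [-0.77  0.35  2.28 -1.23  0.09 -0.16] err 0.299 margin 0.00
             grip2 [-0.89  1.16  1.18  0.11  2.37 -1.49] err 0.000 margin 0.74
dy0.6 stand 400 -200 ph-45 [-0.58  0.09  2.28 -1.23  0.27 -0.05] err 0.063 margin 0.00
              low [-0.61  0.39  2.22 -1.23  0.22 -0.02] err 0.287 margin 0.00
             grip2 [-0.83  1.16  1.16  0.2   2.38 -1.43] err 0.000 margin 0.73
dy0.6 stand 430 -180 ph-45 [-0.47  0.15  2.21 -1.23  0.35  0.03] err 0.057 margin 0.00
              low [-0.49  0.43  2.15 -1.23  0.31  0.09] err 0.259 margin 0.00
             grip2 [-0.78  1.18  1.11  0.28  2.4  -1.36] err 0.000 margin 0.71
```

```bash
python3 - <<'E'
from kin import *
q0=load()[-1][:6]
qs=[-1.045,.762,1.647,.367,1.451,-1.225]
for dy in(0,-.25,-.5,-.75):
  y=LARGE[2]+dy
  for X,Yy in((372,-228),(420,-180),(450,-170)):
    qa,e=IK(np.array([X,Yy,16.]),tool(y,-45),q0); qb,e2=IK(np.array([X,Yy,16.]),tool(y,-40),q0)
    R=tool(y,90); z=R.apply([0,0,1]); qg,eg=IK(np.array([X,Yy-20,75])+19*z,R,qs)
    mg=lambda q:np.minimum(q-LO,HI-q).min()
    print(dy,X,Yy,"-45: %.2f %.2f  -40: %.2f %.2f grip2 %.2f %.2f"%(e,mg(qa),e2,mg(qb),eg,mg(qg)),np.round(qa,2),np.round(qg,2))
E
```

```text
0 372 -228 -45: 0.10 0.00  -40: 0.06 0.00 grip2 0.00 0.96 [-0.45  0.54  2.09 -1.23  0.71  0.64] [-1.11  1.07  1.41  0.57  2.15 -1.23]
0 420 -180 -45: 0.04 0.00  -40: 0.00 0.01 grip2 0.00 1.00 [-0.28  0.6   2.01 -1.23  0.79  0.76] [-1.    1.06  1.43  0.68  2.11 -1.18]
0 450 -170 -45: 0.01 0.00  -40: 0.00 0.09 grip2 0.00 1.00 [-0.24  0.63  1.95 -1.23  0.81  0.77] [-0.95  1.08  1.38  0.75  2.11 -1.13]
-0.25 372 -228 -45: 0.00 0.00  -40: 0.00 0.08 grip2 0.00 1.02 [-0.41  0.6   2.04 -1.23  0.83  0.87] [-1.2   1.02  1.54  0.71  2.03 -1.21]
-0.25 420 -180 -45: 0.00 0.15  -40: 0.00 0.23 grip2 0.00 0.99 [-0.26  0.65  1.91 -1.08  0.93  0.82] [-1.08  1.01  1.57  0.82  1.97 -1.17]
-0.25 450 -170 -45: 0.00 0.21  -40: 0.00 0.28 grip2 0.00 1.03 [-0.23  0.69  1.82 -1.02  0.98  0.78] [-1.02  1.03  1.53  0.89  1.96 -1.13]
-0.5 372 -228 -45: 0.00 0.22  -40: 0.00 0.29 grip2 0.00 0.87 [-0.4   0.65  1.92 -1.01  0.98  0.86] [-1.28  0.98  1.69  0.85  1.9  -1.22]
-0.5 420 -180 -45: 0.00 0.34  -40: 0.00 0.40 grip2 0.00 0.83 [-0.27  0.7   1.79 -0.89  1.09  0.84] [-1.16  0.97  1.73  0.97  1.83 -1.21]
-0.5 450 -170 -45: 0.00 0.38  -40: 0.00 0.44 grip2 0.00 0.86 [-0.24  0.74  1.7  -0.85  1.14  0.81] [-1.09  0.98  1.7   1.03  1.82 -1.17]
-0.75 372 -228 -45: 0.00 0.40  -40: 0.00 0.45 grip2 0.00 0.71 [-0.42  0.7   1.8  -0.83  1.13  0.89] [-1.36  0.94  1.85  1.    1.77 -1.27]
-0.75 420 -180 -45: 0.00 0.49  -40: 0.00 0.54 grip2 0.00 0.66 [-0.3   0.75  1.67 -0.74  1.23  0.89] [-1.22  0.93  1.9   1.12  1.71 -1.29]
-0.75 450 -170 -45: 0.00 0.52  -40: 0.00 0.57 grip2 0.00 0.69 [-0.27  0.8   1.57 -0.71  1.29  0.87] [-1.15  0.93  1.87  1.19  1.7  -1.26]
```

```bash
cat > p4.py <<'E'
from h import *
YS=LARGE[2]-.5
go(np.array([390,-215,135.]),tool(YS,-45))
E
python3 p4.py
```

```text
t 5.55 tcp [ 368.5 -226.8  132.3] j [-0.474  0.227  2.106 -1.028  0.755  0.291] F [ 0.8 -0.6 -1.5] w 0.511 51.1
 shift u [ 0.119  0.356 -0.168]  turn [18.6  -4.09 21.32]  shift if turned [ 0.212  0.219 -0.276]
```

Call:
{"name": "send_rows", "arguments": {"targets": [0,0,0,0.12,0.36,-0.17,-1,4.65,-1.02,5.33,0,0,0,-1,4.65,-1.02,5.33,0,0,0,-1,4.65,-1.02,5.33,0,0,0,-1,4.65,-1.02,5.33,0,0,0,-1]}}

```text
time_s: 6.18
eef_pos: [390.7, -216.0, 135.9]
ee_rot: [0.193, 0.798, 0.468, -0.328]
force: [0.2, -0.4, -1.6]
grip_width: 0.514
grip_force: 51.2
```

Call:
{"name": "send_rows", "arguments": {"targets": [0,0,0,0,0,0,-1]}}

```text
time_s: 6.3
eef_pos: [391.1, -216.5, 135.7]
ee_rot: [0.194, 0.796, 0.47, -0.328]
force: [0.5, -0.2, -1.6]
grip_width: 0.507
grip_force: 51.2
```

```bash
python3 p4.py; python3 - <<'E'
from h import *
from rig import eyes
for n in("top","side"):
    c=eyes.capture(n); np.savez(f"pics/{n}2.npz",**c)
    if n=="side": cv2.imwrite("pics/s2.png",cv2.resize(c["img"][90:330,130:450,::-1],None,fx=2,fy=2))
E
```

```text
t 6.3 tcp [ 391.1 -216.5  135.7] j [-0.367  0.435  1.824 -0.853  1.185  0.6  ] F [ 0.5 -0.2 -1.6] w 0.507 51.2
 shift u [ 0.016 -0.029 -0.001]  turn [-0.05 -0.23 -0.13]  shift if turned [ 0.016 -0.029 -0.001]
```

View pics/s2.png

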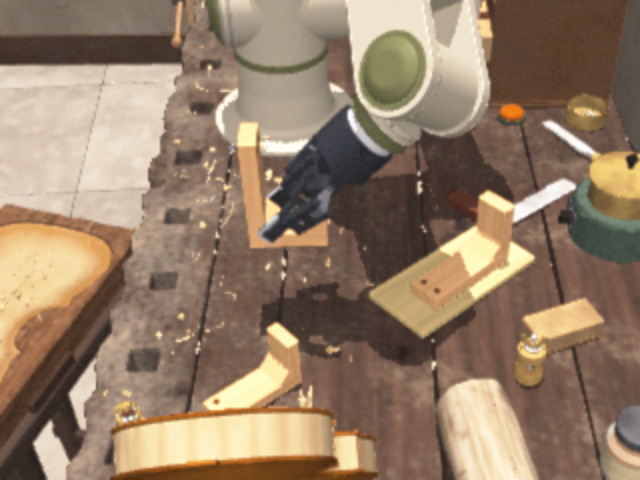

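Call:
{"name": "send_rows", "arguments": {"targets": [0,0,0,0.5,0,0.5,-1,0,0,0,0.5,0,0.5,-1,0,0,0,0.3,0,0.3,-1,0,0,0,0,0,0,-1]}}

```text
time_s: 6.9
eef_pos: [389.8, -216.0, 24.7]
ee_rot: [0.194, 0.795, 0.47, -0.329]
force: [0.9, -0.3, -0.7]
grip_width: 0.511
grip_force: 51.2
```

```bash
sed -i 's/390,-215,135./391,-216.,16./' p4.py; python3 p4.py
```

```text
t 6.9 tcp [ 389.8 -216.    24.7] j [-0.366  0.65   1.867 -0.957  1.027  0.827] F [ 0.9 -0.3 -0.7] w 0.511 51.2
 shift u [0.109 0.017 0.097]  turn [-0.09 -0.04 -0.01]  shift if turned [0.109 0.017 0.097]
```

Call:
{"name": "send_rows", "arguments": {"targets": [0,0,0,0.05,0,0.05,-1,0,0,0,0,0,0,-1]}}

```text
time_s: 7.15
eef_pos: [391.1, -216.4, 22.1]
ee_rot: [0.196, 0.796, 0.469, -0.329]
force: [-0.4, -0.6, -1.0]
grip_width: 0.509
grip_force: 51.2
```

Call:
{"name": "send_rows", "arguments": {"targets": [0,0,0,0.03,0,0.03,-1,0,0,0,0,0,0,-1]}}

```text
time_s: 7.4
eef_pos: [390.8, -216.3, 18.9]
ee_rot: [0.196, 0.796, 0.469, -0.329]
force: [0.2, 0.2, -1.1]
grip_width: 0.509
grip_force: 51.2
```

```bash
python3 p4.py
```

```text
t 7.4 tcp [ 390.8 -216.3   18.9] j [-0.365  0.663  1.866 -0.966  1.02   0.844] F [ 0.2  0.2 -1.1] w 0.509 51.2
 shift u [0.038 0.    0.031]  turn [ 0.05  0.02 -0.21]  shift if turned [0.038 0.    0.031]
```

Call:
{"name": "send_rows", "arguments": {"targets": [0,0,0,0.02,0,0.02,-1,0,0,0,0,0,0,-1]}}

```text
time_s: 7.65
eef_pos: [390.7, -216.3, 17.0]
ee_rot: [0.196, 0.796, 0.469, -0.329]
force: [-0.4, -0.4, -1.6]
grip_width: 0.511
grip_force: 51.2
```

Call:
{"name": "send_rows", "arguments": {"targets": [0,0,0,0.015,0,0.015,-1,0,0,0,0,0,0,-1]}}

```text
time_s: 7.9
eef_pos: [390.8, -216.3, 16.0]
ee_rot: [0.196, 0.796, 0.469, -0.329]
force: [-0.1, 0.4, 2.5]
grip_width: 0.511
grip_force: 51.5
```

Call:
{"name": "send_rows", "arguments": {"targets": [0,0,0,0.012,0,0.012,-1,0,0,0,0,0,0,-1]}}

```text
time_s: 8.15
eef_pos: [390.9, -216.4, 15.9]
ee_rot: [0.197, 0.796, 0.469, -0.33]
force: [-0.9, 5.3, 13.0]
grip_width: 0.504
grip_force: 52.5
```

Call:
{"name": "send_rows", "arguments": {"targets": [0,0,0,0,0,0,0.2,0,0,0,0,0,0,1,0,0,0,0,0,0,1,0,0,0,0,0,0,1]}}

```text
time_s: 8.65
eef_pos: [390.7, -216.3, 14.7]
ee_rot: [0.196, 0.796, 0.469, -0.329]
force: [-0.6, -0.6, -0.2]
grip_width: 0.998
grip_force: 0.0
```

Call:
{"name": "send_rows", "arguments": {"targets": [0,0,0,0,0,-0.3,1,0,0,0,0,0,-0.8,1,0,0,0,0,0,-1,1,0,0,0,0,0,-1,1,0,0,0,0,0,0,1]}}

```text
time_s: 9.28
eef_pos: [456.5, -98.3, 149.6]
ee_rot: [0.198, 0.796, 0.47, -0.326]
force: [-0.3, 0.5, -0.7]
grip_width: 1.002
grip_force: 0.0
```

```bash
python3 p4.py; cat > m2.py <<'E'
from h import *
from rig import eyes
C={}
for n in("top","side"):
    C[n]=eyes.capture(n); np.savez(f"pics/{n}3.npz",**C[n])
# standing: profile rotated -90 about y: x up, z to -x
Q=Ro.from_euler("y",-90,degrees=True)
FST=[Q.apply(f)+[0,0,70] for f in FB]
def b(x): return [pose(FST,*x)]
Y=LARGE[2]-.5; z=tool(Y,-45).apply([0,0,1])
g=np.array([390.9,-216.4,15.9])-19*z   # object's (x,z)=(-41,29.8): in frame: along -x by 29.8 from long leg outer face
x0=[*(g+objR(Y).apply([29.8,0,0]))[:2],Y]; print("exp",np.round(x0,3))
for n in(("side",),("top","side")): r=vfit(C,b,x0,n); print(n,np.round(r[0],3),round(r[1],1))
o=[]
for n in("top","side"):
    im=C[n]["img"][:,:,::-1].copy()
    for f in b(x0)[0]: cv2.polylines(im,[np.round(proj(C[n],f)*16).astype(np.int32)],True,(0,0,255),1,cv2.LINE_AA,4)
    q=proj(C[n],b(x0)[0][0]).mean(0).astype(int); o.append(cv2.resize(im[max(q[1]-75,0):q[1]+75,q[0]-65:q[0]+65],(390,450),interpolation=cv2.INTER_CUBIC))
cv2.imwrite("pics/c3.png",np.hstack(o))
E
python3 m2.py
```

```text
t 9.28 tcp [456.5 -98.3 149.6] j [-0.104  0.527  1.623 -0.723  1.405  0.68 ] F [-0.3  0.5 -0.7] w 1.002 0.0
 shift u [-0.023 -0.037  3.161]  turn [ 0.46 -0.17 -0.29]  shift if turned [-0.013 -0.012  3.161]
exp [ 383.023 -230.744   -2.073]
('side',) [ 386.175 -231.015   -2.076] 132.8
('top', 'side') [ 382.205 -229.454   -2.057] 201.0
```

View pics/c3.png

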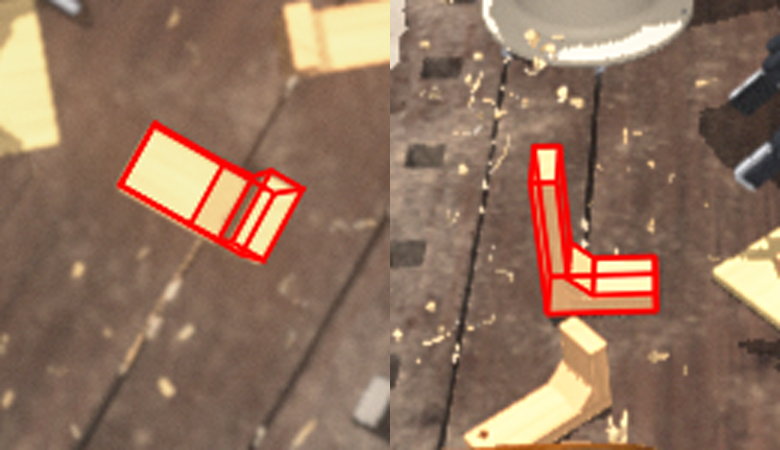

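```bash
cat > p5.py <<'E'
from h import *
import sys
YS=LARGE[2]-.5; O=np.array([383.0,-230.5,0]); PH=75
def obj(x,y,z): return objR(YS).apply([x,y,z])+O   # frame: x away from short leg, origin = standing fit frame (outer face at x=0)
R=tool(YS,PH); z=R.apply([0,0,1]); G=obj(-10,0,75); T=G+19*z
if __name__=="__main__":
    from kin import show,load
    q=load()[-1][:6]
    for ph in(-45,-15,15,45,75): q=show(f"A{ph}",(456,-98,250),tool(YS,ph),q)
    pre=T-90*z
    for k in(.33,.67,1): q=show(f"tr{k}",(1-k)*np.array([456,-98,250.])+k*(pre+[0,0,60]),R,q)
    q=show("pre",pre,R,q); q=show("T",T,R,q)
    print("T",T,"pre",pre)
    go(pre if len(sys.argv)<2 else T,R)
E
python3 p5.py
```

```text
A-45 [-0.1   0.41  1.52 -0.71  1.58  0.53] err 0.000 margin 0.52
A-15 [-0.32  0.23  1.58 -0.26  1.39  0.24] err 0.000 margin 0.97
A15 [-0.61  0.14  1.69  0.27  1.35 -0.17] err 0.000 margin 0.87
A45 [-0.87  0.2   1.8   0.72  1.51 -0.55] err 0.000 margin 0.76
A75 [-1.    0.4   1.88  1.04  1.75 -0.83] err 0.000 margin 0.68
tr0.33 [-1.13  0.49  1.84  0.93  1.8  -0.93] err 0.000 margin 0.72
tr0.67 [-1.25  0.61  1.76  0.83  1.85 -1.01] err 0.000 margin 0.80
tr1 [-1.34  0.72  1.65  0.75  1.89 -1.06] err 0.000 margin 0.91
pre [-1.34  0.83  1.65  0.73  1.81 -1.13] err 0.000 margin 0.91
T [-1.22  0.83  1.78  0.82  1.67 -1.18] err 0.000 margin 0.78
T [ 396.64775424 -205.64827564   70.08243814] pre [ 354.80167891 -281.84741517   93.3761522 ]
t 9.38 tcp [ 454.  -100.1  146.5] j [-0.108  0.53   1.629 -0.725  1.402  0.68 ] F [-0.8 -0.5  0.1] w 0.998 0.0
 shift u [-1.814  0.009  3.065]  turn [ 2.2000e-01  1.1999e+02 -1.0000e-02]  shift if turned [-1.748  0.009 -3.103]
```

Call:
{"name": "send_rows", "arguments": {"targets": [0,0,0,-0.6,0,-0.6,1,0,0,0,-0.6,0,-0.6,1,0,10,0,0,0,0,1,0,10,0,0,0,0,1,0,10,0,0,0,0,1]}}

```text
time_s: 10.0
eef_pos: [453.3, -100.8, 247.6]
ee_rot: [0.066, 0.854, 0.504, -0.11]
force: [0.3, 0.3, -0.9]
grip_width: 1.001
grip_force: 0.0
```

Call:
{"name": "send_rows", "arguments": {"targets": [0,10,0,0,0,0,1,0,10,0,0,0,0,1,0,10,0,0,0,0,1,0,10,0,0,0,0,1,0,10,0,0,0,0,1]}}

```text
time_s: 10.62
eef_pos: [453.3, -101.1, 247.8]
ee_rot: [-0.153, 0.821, 0.484, 0.262]
force: [0.1, 0.1, -1.0]
grip_width: 1.003
grip_force: 0.0
```

Call:
{"name": "send_rows", "arguments": {"targets": [0,10,0,0,0,0,1,0,10,0,0,0,0,1,0,10,0,0,0,0,1,0,10,0,0,0,0,1,0,0,0,0,0,0,1]}}

```text
time_s: 11.25
eef_pos: [453.1, -101.2, 246.2]
ee_rot: [-0.31, 0.684, 0.401, 0.524]
force: [-0.7, 0.6, 0.9]
grip_width: 0.999
grip_force: 0.0
```

```bash
python3 p5.py|tail -2
```

```text
t 11.25 tcp [ 453.1 -101.2  246.2] j [-1.016  0.406  1.889  1.031  1.754 -0.84 ] F [-0.7  0.6  0.9] w 0.999 0.0
 shift u [-3.344  0.037 -2.655]  turn [ 0.22 -0.07 -0.23]  shift if turned [-3.348  0.013 -2.651]
```

Call:
{"name": "send_rows", "arguments": {"targets": [0,0,0,0,0.01,-0.9,1,0,0,0,0,0,-0.9,1,0,0,0,-0.4,0,-0.85,1,0,0,0,-0.9,0,0,1,0,0,0,-0.9,0,0,1]}}

```text
time_s: 11.88
eef_pos: [363.4, -266.4, 160.8]
ee_rot: [-0.307, 0.684, 0.405, 0.523]
force: [0.8, -0.5, 0.3]
grip_width: 1.0
grip_force: 0.0
```

Call:
{"name": "send_rows", "arguments": {"targets": [0,0,0,-0.9,0,0,1,0,0,0,-0.24,0,0,1,0,0,0,0,0,0,1]}}

```text
time_s: 12.25
eef_pos: [355.6, -281.3, 96.5]
ee_rot: [-0.308, 0.683, 0.404, 0.524]
force: [0.3, 0.6, 0.3]
grip_width: 1.001
grip_force: 0.0
```

```bash
python3 p5.py T|tail -2
```

```text
t 12.25 tcp [ 355.6 -281.3   96.5] j [-1.34   0.825  1.649  0.731  1.812 -1.131] F [0.3 0.6 0.3] w 1.001 0.0
 shift u [-0.052 -0.011  1.499]  turn [0.14 0.11 0.14]  shift if turned [-0.055 -0.007  1.499]
```

Call:
{"name": "send_rows", "arguments": {"targets": [0,0,0,-0.05,-0.01,0.5,1,0,0,0,0,0,0.5,1,0,0,0,0,0,0.5,1,0,0,0,0,0,0,1,0,0,0,0,0,0,-1], "newtons": 60}}

```text
time_s: 12.88
eef_pos: [396.8, -206.3, 70.7]
ee_rot: [-0.307, 0.683, 0.405, 0.524]
force: [-0.7, -0.4, 0.1]
grip_width: 0.819
grip_force: 0.0
```

Call:
{"name": "send_rows", "arguments": {"targets": [0,0,0,0,0,0,-1,0,0,0,0,0,0,-1,0,0,0,0,0,0,-1,0,0,0,0,0,0,-1]}}

```text
time_s: 13.38
eef_pos: [396.5, -206.2, 70.0]
ee_rot: [-0.308, 0.683, 0.404, 0.525]
force: [-1.5, -3.7, 6.7]
grip_width: 0.514
grip_force: 64.6
```

```bash
python3 p5.py T|tail -2
```

```text
t 13.38 tcp [ 396.5 -206.2   70. ] j [-1.222  0.827  1.782  0.822  1.67  -1.18 ] F [-1.5 -3.7  6.7] w 0.514 64.6
 shift u [ 0.003 -0.003  0.009]  turn [0.23 0.01 0.18]  shift if turned [ 0.003 -0.003  0.009]
```

Call:
{"name": "send_rows", "arguments": {"targets": [0,0,0,0.48,0,-0.13,-1,0,0,0,0.9,0,-0.24,-1,0,0,0,0.96,0,-0.26,-1,0,0,0,0.56,0,-0.15,-1,0,-10,0,0,0,0,-1]}}

```text
time_s: 14.0
eef_pos: [395.7, -205.9, 249.9]
ee_rot: [-0.271, 0.727, 0.429, 0.462]
force: [0.4, -0.2, -1.6]
grip_width: 0.519
grip_force: 63.8
```

Call:
{"name": "send_rows", "arguments": {"targets": [0,-10,0,0,0,0,-1,0,-10,0,0,0,0,-1,0,-10,0,0,0,0,-1,0,-10,0,0,0,0,-1,0,-10,0,0,0,0,-1]}}

```text
time_s: 14.62
eef_pos: [395.8, -205.6, 250.0]
ee_rot: [-0.063, 0.854, 0.504, 0.111]
force: [0.3, 0.6, -2.2]
grip_width: 0.513
grip_force: 63.7
```

Call:
{"name": "send_rows", "arguments": {"targets": [0,-10,0,0,0,0,-1,0,-10,0,0,0,0,-1,0,-10,0,0,0,0,-1,0,0,0,0,0,0,-1]}}

```text
time_s: 15.12
eef_pos: [396.5, -203.7, 249.1]
ee_rot: [0.067, 0.853, 0.505, -0.112]
force: [0.6, 0.4, -1.5]
grip_width: 0.516
grip_force: 63.8
```

```bash
cat > p6.py <<'E'
from h import *
import sys
YS=LARGE[2]-.5
# object in tool frame, from grip 2 (tool pose at grip as measured)
Rg=tool(YS,75); pg=np.array([396.5,-206.2,70.0])
Ro_=objR(YS)*Ro.from_euler("y",-90,degrees=True); po=objR(YS).apply([0,0,70])+[383.0,-230.5,0]
# the grip centres the width: take the y part from the tool
rel_p=Rg.inv().apply(po-pg); rel_p[1]=0; rel_R=Rg.inv()*Ro_
def target(base,dz):
    R=objR(base[2])*Ro.from_euler("y",180,degrees=True); o=np.array([base[0],base[1],122.+dz])
    Rt=R*rel_R.inv(); return o-Rt.apply(rel_p),Rt
if __name__=="__main__":
    dz=float(sys.argv[1]); pt,Rt=target(BASE,dz); print("target",np.round(pt,1)); go(pt,Rt)
    s,p,R=st(False); print("obj origin now",np.round(p+R.apply(rel_p),1),"x",np.round((R*rel_R).apply([1,0,0]),3),"z",np.round((R*rel_R).apply([0,0,1]),3))
E
python3 p6.py 60
python3 - <<'E'
from kin import *
from p6 import *
q=load()[-1][:6]
pt,Rt=target(BASE,60); a=load()[-1]; R0=Ro.from_quat([a[10],a[11],a[12],a[9]])
d=(R0.inv()*Rt).as_rotvec()
for k in(.5,1): q=show("turn",a[6:9],R0*Ro.from_rotvec(d*k),q)
for k in(.5,1): q=show("tr",a[6:9]*(1-k)+pt*k,Rt,q)
q=show("end",target(BASE,0)[0],Rt,q)
E
```

```text
target [471.5  13.  154.2]
t 15.12 tcp [ 396.5 -203.7  249.1] j [-0.588  0.143  1.688 -0.271  1.295 -0.015] F [ 0.6  0.4 -1.5] w 0.516 63.8
 shift u [ 4.049 -0.639  0.552]  turn [-1.055e+01  2.000e-02 -3.968e+01]  shift if turned [3.558 1.995 0.684]
obj origin now [ 396.4 -203.7  276.9] x [0.48  0.877 0.   ] z [ 0.001 -0.001 -1.   ]
turn [-0.6   0.09  1.75 -0.25  1.19 -0.38] err 0.000 margin 0.81
turn [-0.64  0.04  1.8  -0.19  1.11 -0.79] err 0.000 margin 0.76
tr [-0.35  0.12  1.85 -0.25  1.05 -0.46] err 0.000 margin 0.71
tr [-0.09  0.27  1.79 -0.3   1.02 -0.15] err 0.000 margin 0.77
end [-0.09  0.36  1.86 -0.33  0.87 -0.09] err 0.000 margin 0.70
```

Call:
{"name": "send_rows", "arguments": {"targets": [-2.64,0,-9.92,0,0,0,-1,-2.64,0,-9.92,0,0,0,-1,-2.64,0,-9.92,0,0,0,-1,-2.64,0,-9.92,0,0,0,-1,0,0,0,0,0,0,-1]}}

```text
time_s: 15.75
eef_pos: [395.3, -205.9, 249.7]
ee_rot: [0.102, 0.624, 0.77, -0.081]
force: [0.6, 0.1, -2.1]
grip_width: 0.517
grip_force: 63.7
```

Call:
{"name": "send_rows", "arguments": {"targets": [0,0,0,0.71,0.4,0.13,-1,0,0,0,0.71,0.4,0.13,-1,0,0,0,0.71,0.4,0.13,-1,0,0,0,0.71,0.4,0.13,-1,0,0,0,0.71,0.4,0.13,-1]}}

```text
time_s: 16.38
eef_pos: [472.7, 12.2, 155.9]
ee_rot: [0.102, 0.625, 0.77, -0.082]
force: [0.7, -0.4, -1.0]
grip_width: 0.512
grip_force: 63.8
```

Call:
{"name": "send_rows", "arguments": {"targets": [0,0,0,0,0,0,-1,0,0,0,0,0,0,-1]}}

```text
time_s: 16.62
eef_pos: [472.3, 10.5, 156.7]
ee_rot: [0.102, 0.624, 0.77, -0.082]
force: [-0.0, -0.1, -0.4]
grip_width: 0.515
grip_force: 63.7
```

```bash
python3 p6.py 60; cat > m3.py <<'E'
from h import *
from rig import eyes
import sys
from p6 import *
tag=sys.argv[1]; s,p,R=st(False); C={}
O=p+R.apply(rel_p); RO=R*rel_R; held=[RO.apply(f)+O for f in FB]
base=pose(FB,*BASE,12); o=[]
for n in("top","side"):
    c=C[n]=eyes.capture(n); np.savez(f"pics/{n}{tag}.npz",**c); im=c["img"][:,:,::-1].copy()
    q=proj(c,[[BASE[0],BASE[1],80]])[0].astype(int); a=np.array([q[0]-65,q[1]-70])
    im=cv2.resize(im[a[1]:a[1]+140,a[0]:a[0]+130],None,fx=3,fy=3,interpolation=cv2.INTER_CUBIC)
    for F,col in((held,(0,0,255)),(base,(255,0,0))):
        for f in F: cv2.polylines(im,[np.round(((proj(c,f)-a+.5)*3-.5)*16).astype(np.int32)],True,col,1,cv2.LINE_AA,4)
    o.append(im)
cv2.imwrite(f"pics/m{tag}.png",np.hstack(o))
E
python3 m3.py 4
```

```text
target [471.5  13.  154.2]
t 16.62 tcp [472.3  10.5 156.7] j [-0.09   0.27   1.79  -0.296  1.022 -0.152] F [-0.  -0.1 -0.4] w 0.515 63.7
 shift u [ 0.053 -0.005  0.029]  turn [-0.04  0.1  -0.36]  shift if turned [ 0.053 -0.004  0.029]
obj origin now [472.3  10.5 184.5] x [-0.208  0.978 -0.002] z [ 0.001 -0.001 -1.   ]
```

View pics/m4.png

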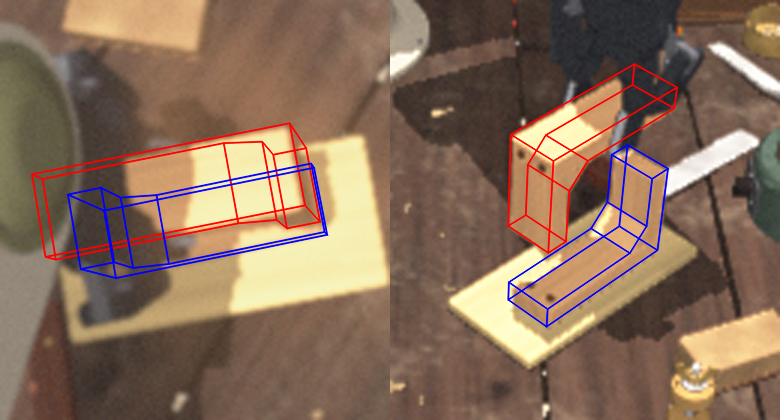

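```bash
python3 - <<'E'
from h import *
C=cams("3"); Q=Ro.from_euler("y",-90,degrees=True); FST=[Q.apply(f)+[0,0,70] for f in FB]
b=lambda x:[pose(FST,*x)]; x0=[383,-230.7,-2.073]
for n in(("top",),("side",)): r=vfit(C,b,x0,n); print("standing",n,np.round(r[0]-x0,3))
# base again, board included, in the clear pictures 0 and 3
for t in("0","3"):
    C=cams(t); bs=lambda x:[pose(FP,*x[:3]),pose(FB,x[3],x[4],x[5],12)]
    for n in(("side",),("top",)): r=vfit(C,bs,[464,8,-1.372,472,13,-1.36],n,step=(4,4,.03,4,4,.03)); print(t,n,np.round(r[0],3),round(r[1]))
E
```

```text
standing ('top',) [-1.871  1.947  0.003]
standing ('side',) [ 2.334 -0.005 -0.013]
0 ('side',) [467.297   6.743  -1.373 475.928  12.493  -1.35 ] 526
0 ('top',) [461.257  10.723  -1.372 470.738  14.988  -1.336] 132
3 ('side',) [467.87    4.441  -1.392 481.424  14.225  -1.357] 618
3 ('top',) [461.603   9.992  -1.39  491.157  22.617  -1.35 ] 829
```

```bash
sed -i 's/BASE=(471.5,13,-1.355)/BASE=(472.3,12.4,-1.352)/' h.py; python3 p6.py 10
```

```text
target [472.3  12.4 104.2]
t 16.73 tcp [472.3  10.1 157.1] j [-0.091  0.269  1.79  -0.296  1.021 -0.152] F [ 0.2  0.3 -1.4] w 0.518 63.7
 shift u [0.267 0.007 0.841]  turn [-0.05  0.12 -0.55]  shift if turned [0.265 0.009 0.841]
obj origin now [472.2  10.1 184.9] x [-0.208  0.978 -0.002] z [ 0.002 -0.002 -1.   ]
```

Call:
{"name": "send_rows", "arguments": {"targets": [0,0,-0.5,0.09,0,0.28,-1,0,0,0,0.09,0,0.28,-1,0,0,0,0.09,0,0.28,-1,0,0,0,0,0,0,-1,0,0,0,0,0,0,-1]}}

```text
time_s: 17.35
eef_pos: [472.1, 13.0, 104.7]
ee_rot: [0.103, 0.62, 0.774, -0.082]
force: [0.3, 0.5, -1.5]
grip_width: 0.518
grip_force: 63.7
```

```bash
python3 p6.py 3; sed -i 's/q\[0\]-65,q\[1\]-70/q[0]-50,q[1]-50/; s/140,a\[0\]:a\[0\]+130\],None,fx=3,fy=3/110,a[0]:a[0]+98],None,fx=4,fy=4/; s/+.5)\*3-.5/+.5)*4-.5/' m3.py; python3 m3.py 5
```

```text
target [472.3  12.4  97.2]
t 17.35 tcp [472.1  13.  104.7] j [-0.084  0.346  1.846 -0.325  0.895 -0.106] F [ 0.3  0.5 -1.5] w 0.518 63.7
 shift u [0.023 0.001 0.123]  turn [0.01 0.14 0.04]  shift if turned [0.022 0.001 0.123]
obj origin now [472.1  13.1 132.5] x [-0.218  0.976 -0.002] z [ 0.001 -0.002 -1.   ]
```

View pics/m5.png

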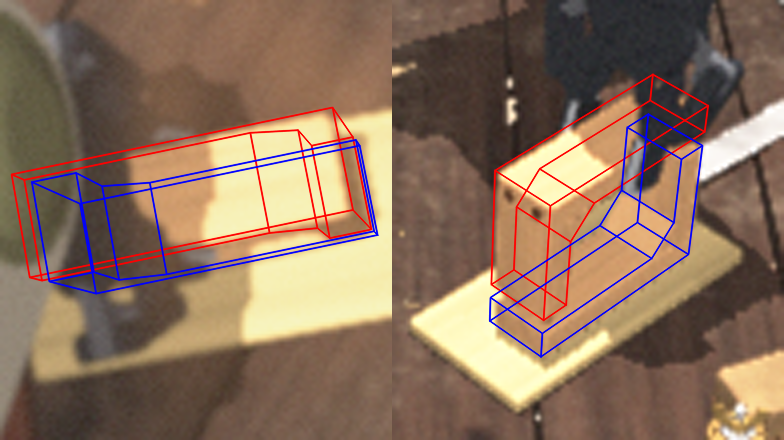

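Side view: the held angle and the bottom angle are displaced alike from their outlines (about 2 px down in both), so relative alignment is right. Lowering to contact.

Call:
{"name": "send_rows", "arguments": {"targets": [0,0,0,0.022,0,0.12,-1,0,0,0,0,0,0,-1,0,0,0,0,0,0,-1]}}

```text
time_s: 17.82
eef_pos: [471.8, 13.0, 96.4]
ee_rot: [0.102, 0.619, 0.774, -0.083]
force: [-0.7, -0.4, -1.0]
grip_width: 0.513
grip_force: 63.7
```

Call:
{"name": "send_rows", "arguments": {"targets": [0,0,0,0.007,0,0.025,-1,0,0,0,0,0,0,-1]}}

```text
time_s: 18.08
eef_pos: [471.8, 13.0, 94.8]
ee_rot: [0.102, 0.619, 0.774, -0.083]
force: [-0.4, 0.1, -1.2]
grip_width: 0.516
grip_force: 63.9
```

Call:
{"name": "send_rows", "arguments": {"targets": [0,0,0,0.004,0,0.015,-1,0,0,0,0,0,0,-1]}}

```text
time_s: 18.32
eef_pos: [471.9, 13.0, 94.7]
ee_rot: [0.103, 0.619, 0.774, -0.083]
force: [-3.7, 1.9, 7.6]
grip_width: 0.515
grip_force: 64.9
```

```bash
python3 p6.py 0
```

```text
target [472.3  12.4  94.2]
t 18.32 tcp [471.9  13.   94.7] j [-0.084  0.362  1.855 -0.332  0.872 -0.097] F [-3.7  1.9  7.6] w 0.515 64.9
 shift u [-0.008  0.005  0.011]  turn [-0.03  0.14  0.12]  shift if turned [-0.008  0.005  0.011]
obj origin now [471.9  13.  122.5] x [-0.219  0.976 -0.002] z [-0.    -0.003 -1.   ]
```

Call:
{"name": "send_rows", "arguments": {"targets": [0,0,0,0,0,0,0.2,0,0,0,0,0,0,0.6,0,0,0,0,0,0,1,0,0,0,0,0,0,1]}}

```text
time_s: 18.82
eef_pos: [471.8, 12.9, 93.9]
ee_rot: [0.102, 0.619, 0.774, -0.083]
force: [-0.9, 0.6, -0.4]
grip_width: 0.999
grip_force: 0.0
```

Call:
{"name": "send_rows", "arguments": {"targets": [0,0,0,0,0,-0.3,1,0,0,0,0,0,-0.8,1,0,0,0,0,0,-1,1,0,0,0,-0.7,-0.4,-0.4,1,0,0,0,-0.8,-0.5,-0.2,1]}}

```text
time_s: 19.45
eef_pos: [428.9, -42.8, 275.5]
ee_rot: [0.103, 0.618, 0.775, -0.082]
force: [0.5, -0.0, 0.3]
grip_width: 1.003
grip_force: 0.0
```

Call:
{"name": "send_rows", "arguments": {"targets": [0,0,0,-0.8,-0.5,-0.2,1,0,0,0,-0.8,-0.5,-0.2,1,0,0,0,0,0,0,1]}}

```text
time_s: 19.82
eef_pos: [388.8, -142.5, 323.8]
ee_rot: [0.104, 0.622, 0.772, -0.083]
force: [0.1, -0.2, -0.5]
grip_width: 1.0
grip_force: 0.0
```

```bash
cat > m4.py <<'E'
from h import *
from rig import eyes
import sys
C={}; o=[]
for n in("top","side"):
    C[n]=eyes.capture(n); np.savez(f"pics/{n}6.npz",**C[n]); c=C[n]
    q=proj(c,[[BASE[0],BASE[1],70]])[0].astype(int)
    o.append(cv2.resize(c["img"][q[1]-55:q[1]+55,q[0]-49:q[0]+49,::-1],None,fx=4,fy=4,interpolation=cv2.INTER_CUBIC))
cv2.imwrite("pics/m6.png",np.hstack(o))
U=Ro.from_euler("y",180,degrees=True); FU=[U.apply(f)+[0,0,122] for f in FB]
def b(x): return [pose(FP,462+x[6],8+x[7],-1.373),pose(FB,*x[:3],12),pose(FU,*x[3:6])]
x0=[*BASE,*BASE,3,-1]
for n in(("side",),("top",),):
    r=vfit(C,b,x0,n,step=(3,3,.03,3,3,.03,3,3)); print(n,np.round(r[0],3),round(r[1])); x=r[0]
    print("  large rel base in base frame",np.round(objR(x[2]).inv().apply([x[3]-x[0],x[4]-x[1],0]),1),round(x[5]-x[2],3))
st()
E
python3 m4.py; python3 p6.py 0|sed -n 2p
```

```text
('side',) [477.022   9.861  -1.388 474.747  12.238  -1.345   7.471  -1.026] 608
  large rel base in base frame [-2.8 -1.8  0. ] 0.043
('top',) [463.857  11.046  -1.691 464.632  18.346  -1.217 -51.482  51.138] 602
  large rel base in base frame [-7.3 -0.1  0. ] 0.475
t 19.93 tcp [ 389.4 -139.8  321.9] j [-0.506 -0.065  1.716 -0.203  1.319 -0.692] F [-1.2 -0.1 -0.3] w 0.999 0.0
```

View pics/m6.png

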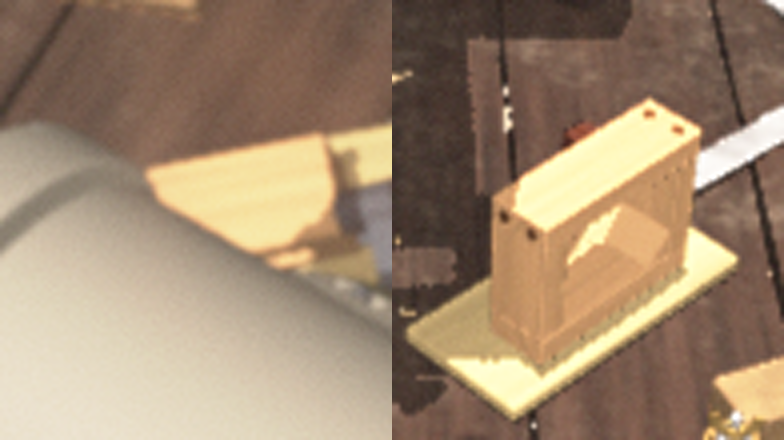

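Picture: the two large angles form a closed frame, edges continuous at front corner (545,230)–(543,370) and top leg level. Next, the small angle.

```bash
cat > p7.py <<'E'
from h import *
import sys
S=(508.8,-299.8,-1.388); R=tool(S[2],0); g=objR(S[2]).apply([-46,0,0])+[S[0],S[1],0]
T=np.array([g[0],g[1],30+float(sys.argv[1])]); print("target",np.round(T,1)); go(T,R)
E
python3 p7.py 100
python3 - <<'E'
from kin import *
q=load()[-1][:6]; R=tool(-1.388,0)
q=show("pre",(500,-254.5,130),R,q); q=show("g",(500,-254.5,30),R,q)
R=tool(BASE[2],0); q=show("f",(482,58,250),R,q); q=show("f",(482,58,152),R,q)
E
```

```text
target [ 500.4 -254.6  130. ]
t 19.93 tcp [ 389.4 -139.8  321.9] j [-0.506 -0.065  1.716 -0.203  1.319 -0.692] F [-1.2 -0.1 -0.3] w 0.999 0.0
 shift u [-1.36   1.394  3.677]  turn [ 0.2  15.09  2.11]  shift if turned [-2.218  1.472  3.198]
pre [-0.68  0.49  1.52  0.    1.13 -0.86] err 0.000 margin 1.04
g [-0.68  0.62  1.6  -0.    0.92 -0.86] err 0.000 margin 0.90
f [-0.12  0.21  1.58 -0.    1.35 -0.34] err 0.000 margin 0.98
f [-0.12  0.31  1.73 -0.    1.11 -0.34] err 0.000 margin 0.83
```

Call:
{"name": "send_rows", "arguments": {"targets": [0.1,7.55,1.05,0,0,0,1,0.1,7.55,1.05,0,0,0,1,0,0,0,-0.55,0.36,0.7,1,0,0,0,-0.55,0.37,0.7,1,0,0,0,-0.55,0.37,0.7,1]}}

```text
time_s: 20.55
eef_pos: [473.9, -224.1, 193.9]
ee_rot: [-0.001, 0.638, 0.77, -0.0]
force: [0.8, 0.5, -0.2]
grip_width: 1.005
grip_force: 0.0
```

Call:
{"name": "send_rows", "arguments": {"targets": [0,0,0,-0.55,0.37,0.7,1,0,0,0,0,0,0.4,1,0,0,0,0,0,0,1,0,0,0,0,0,0,1]}}

```text
time_s: 21.05
eef_pos: [501.1, -252.7, 131.2]
ee_rot: [0.001, 0.639, 0.77, -0.0]
force: [0.3, -0.7, -0.3]
grip_width: 0.998
grip_force: 0.0
```

```bash
python3 p7.py 0; python3 - <<'E'
from h import *
from rig import eyes
o=[]
for n in("top","side"):
    c=eyes.capture(n); np.savez(f"pics/{n}7.npz",**c); q=proj(c,[[500,-265,60]])[0].astype(int)
    o.append(cv2.resize(c["img"][q[1]-60:q[1]+60,q[0]-60:q[0]+60,::-1],None,fx=3.2,fy=3.2,interpolation=cv2.INTER_CUBIC))
cv2.imwrite("pics/m7.png",np.hstack(o))
E
```

```text
target [ 500.4 -254.6   30. ]
t 21.05 tcp [ 501.1 -252.7  131.2] j [-0.676  0.485  1.521 -0.     1.134 -0.861] F [ 0.3 -0.7 -0.3] w 0.998 0.0
 shift u [-0.027 -0.017  1.686]  turn [0.04 0.06 0.16]  shift if turned [-0.029 -0.016  1.686]
```

View pics/m7.png

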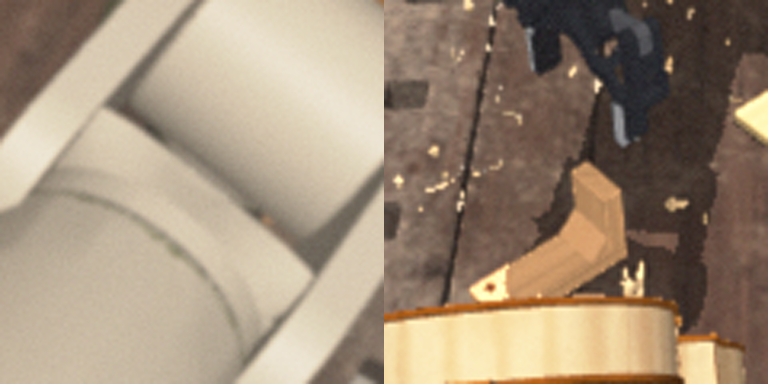

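Call:
{"name": "send_rows", "arguments": {"targets": [0,0,0,-0.03,-0.015,0.8,1,0,0,0,0,0,0.6,1,0,0,0,0,0,0.28,1,0,0,0,0,0,0,1,0,0,0,0,0,0,-1], "newtons": 40}}

```text
time_s: 21.78
eef_pos: [500.7, -256.0, 31.0]
ee_rot: [0.001, 0.639, 0.769, -0.0]
force: [0.3, -0.3, -0.1]
grip_width: 0.819
grip_force: 0.0
```

Call:
{"name": "send_rows", "arguments": {"targets": [0,0,0,0,0,0,-1,0,0,0,0,0,0,-1,0,0,0,0,0,0,-1,0,0,0,0,0,0,-1]}}

```text
time_s: 22.28
eef_pos: [500.3, -255.7, 30.4]
ee_rot: [0.001, 0.639, 0.769, -0.0]
force: [-1.1, 0.9, 6.1]
grip_width: 0.463
grip_force: 40.2
```

```bash
python3 p7.py 0; cat > p8.py <<'E'
from h import *
from rig import eyes
# where along its length the small angle sits: fit side picture with y and yaw tied to the grip
s,p,R=st(False); c={n:eyes.capture(n) for n in("side",)}
yaw=np.arctan2(*R.apply([0,1,0])[1::-1])-np.pi/2
r=vfit(c,lambda x:[pose(FS,*x)],[510.5,-300,yaw],("side",),step=(4,4,.04)); x=r[0]; print(np.round(x,3),"yaw grip",round(yaw,3))
d=objR(yaw).inv().apply([p[0]-(x[0]-2.4),p[1]-x[1],0]); print("tcp in small frame (bias removed)",np.round(d,1))
E
python3 p8.py
```

```text
target [ 500.4 -254.6   30. ]
t 22.27 tcp [ 500.3 -255.7   30.4] j [-0.681  0.624  1.597 -0.     0.919 -0.865] F [-1.1  0.9  6.1] w 0.463 40.2
 shift u [0.019 0.007 0.006]  turn [0.05 0.08 0.08]  shift if turned [0.019 0.007 0.006]
[ 5.06343e+02 -2.19146e+02 -6.60000e-02] yaw grip -1.387
tcp in small frame (bias removed) [ 35.3 -10.3   0. ]
```

Call:
{"name": "send_rows", "arguments": {"targets": [0,0,0,0,0,-0.3,-1,0,0,0,0,0,-0.9,-1,0,0,0,0,0,-1,-1,0,0,0,0,0,-1,-1,0,0,0,0,0,0,-1]}}

```text
time_s: 22.95
eef_pos: [501.1, -256.3, 227.2]
ee_rot: [0.005, 0.639, 0.769, -0.0]
force: [-0.3, 0.1, -1.4]
grip_width: 0.463
grip_force: 40.7
```

```bash
cat > p9.py <<'E'
from h import *
import sys
B=np.array([472.0,12.7,0]); R=tool(BASE[2],0)
go(B+objR(BASE[2]).apply([-44.9,0,0])+[0,0,152.4+float(sys.argv[1])],R)
E
python3 p9.py 50
```

```text
t 22.95 tcp [ 501.1 -256.3  227.2] j [-0.681  0.394  1.395 -0.     1.342 -0.865] F [-0.3  0.1 -1.4] w 0.463 40.7
 shift u [5.247 0.316 0.374]  turn [ 0.37  0.46 -1.98]  shift if turned [5.23  0.499 0.413]
```

Call:
{"name": "send_rows", "arguments": {"targets": [0,0,-1.9,0.5,0.03,0,-1,0,0,0,0.87,0.09,0,-1,0,0,0,0.87,0.09,0,-1,0,0,0,0.87,0.09,0,-1,0,0,0,0.87,0.09,0,-1]}}

```text
time_s: 23.58
eef_pos: [471.3, -15.3, 221.0]
ee_rot: [-0.0, 0.626, 0.779, -0.0]
force: [0.7, 0.7, -0.2]
grip_width: 0.461
grip_force: 40.6
```

Call:
{"name": "send_rows", "arguments": {"targets": [0,0,0,0.8,0.08,0,-1,0,0,0,0.45,0.04,0.3,-1,0,0,0,0,0,0,-1,0,0,0,0,0,0,-1]}}

```text
time_s: 24.08
eef_pos: [463.2, 57.1, 203.5]
ee_rot: [0.0, 0.626, 0.78, -0.0]
force: [-0.6, -0.0, -0.4]
grip_width: 0.464
grip_force: 40.6
```

```bash
python3 p9.py 5
```

```text
t 24.07 tcp [463.2  57.1 203.5] j [-0.129  0.21   1.708 -0.     1.224 -0.346] F [-0.6 -0.  -0.4] w 0.464 40.6
 shift u [-0.006 -0.017  0.769]  turn [-0.01  0.03 -0.11]  shift if turned [-0.007 -0.017  0.769]
```

Call:
{"name": "send_rows", "arguments": {"targets": [0,0,0,-0.006,-0.017,0.5,-1,0,0,0,0,0,0.27,-1,0,0,0,0,0,0,-1,0,0,0,0,0,0,-1]}}

```text
time_s: 24.58
eef_pos: [462.8, 56.6, 158.1]
ee_rot: [0.001, 0.627, 0.779, 0.0]
force: [0.3, 0.4, -1.0]
grip_width: 0.463
grip_force: 40.6
```

Call:
{"name": "send_rows", "arguments": {"targets": [0,0,0,0,0,0.05,-1,0,0,0,0,0,0,-1]}}

```text
time_s: 24.82
eef_pos: [462.3, 57.1, 154.3]
ee_rot: [0.0, 0.626, 0.78, 0.0]
force: [0.2, 0.1, -0.5]
grip_width: 0.465
grip_force: 40.6
```

Call:
{"name": "send_rows", "arguments": {"targets": [0,0,0,0,0,0.02,-1,0,0,0,0,0,0,-1]}}

```text
time_s: 25.08
eef_pos: [462.1, 57.2, 152.9]
ee_rot: [0.0, 0.626, 0.78, -0.0]
force: [0.6, 0.3, -0.7]
grip_width: 0.467
grip_force: 40.6
```

```bash
python3 p9.py 0
```

```text
t 25.07 tcp [462.1  57.2 152.9] j [-0.129  0.266  1.78  -0.     1.096 -0.346] F [ 0.6  0.3 -0.7] w 0.467 40.6
 shift u [-0.011 -0.001  0.008]  turn [-0.01  0.01 -0.09]  shift if turned [-0.011 -0.001  0.008]
```

Call:
{"name": "send_rows", "arguments": {"targets": [0,0,0,-0.01,0,0.012,-1,0,0,0,0,0,0,-1]}}

```text
time_s: 25.32
eef_pos: [462.4, 56.6, 152.4]
ee_rot: [0.0, 0.626, 0.78, 0.0]
force: [-0.5, 1.5, 2.0]
grip_width: 0.464
grip_force: 40.7
```

Call:
{"name": "send_rows", "arguments": {"targets": [0,0,0,0,0,0.01,-1,0,0,0,0,0,0,-1]}}

```text
time_s: 25.58
eef_pos: [462.4, 56.7, 152.3]
ee_rot: [0.0, 0.626, 0.78, 0.0]
force: [-2.2, 1.2, 7.2]
grip_width: 0.46
grip_force: 41.5
```

Contact. Release and back off straight up, then look.

Call:
{"name": "send_rows", "arguments": {"targets": [0,0,0,0,0,0,0,0,0,0,0,0,0,0.5,0,0,0,0,0,0,1,0,0,0,0,0,0,1]}}

```text
time_s: 26.08
eef_pos: [462.3, 56.6, 151.5]
ee_rot: [0.0, 0.626, 0.78, -0.0]
force: [0.6, 0.5, -0.2]
grip_width: 0.998
grip_force: 0.0
```

Call:
{"name": "send_rows", "arguments": {"targets": [0,0,0,0,0,-0.4,1,0,0,0,0,0,-0.8,1,0,0,0,0,0,-0.9,1,0,0,0,-0.8,-0.3,0,1,0,0,0,-0.9,-0.3,0,1]}}

```text
time_s: 26.7
eef_pos: [448.9, -51.6, 278.1]
ee_rot: [0.001, 0.626, 0.78, 0.0]
force: [1.1, -0.3, -0.5]
grip_width: 1.0
grip_force: 0.0
```

Call:
{"name": "send_rows", "arguments": {"targets": [0,0,0,-0.9,-0.3,0,1,0,0,0,-0.9,-0.3,0,1,0,0,0,-0.9,-0.3,0,1,0,0,0,-0.9,-0.3,0,1,0,0,0,0,0,0,1]}}

```text
time_s: 27.32
eef_pos: [424.5, -280.1, 276.9]
ee_rot: [-0.0, 0.628, 0.778, -0.0]
force: [0.4, 0.6, 0.1]
grip_width: 1.0
grip_force: 0.0
```

```bash
python3 - <<'E'
from h import *
from rig import eyes
c={}; o=[]
for n in("top","side"):
    c[n]=eyes.capture(n); np.savez(f"pics/{n}8.npz",**c[n]); q=proj(c[n],[[472,13,90]])[0].astype(int)
    o.append(cv2.resize(c[n]["img"][q[1]-65:q[1]+65,q[0]-49:q[0]+49,::-1],None,fx=4,fy=4,interpolation=cv2.INTER_CUBIC))
cv2.imwrite("pics/m8.png",np.hstack(o))
E
```

```text
(no output)
```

View pics/m8.png

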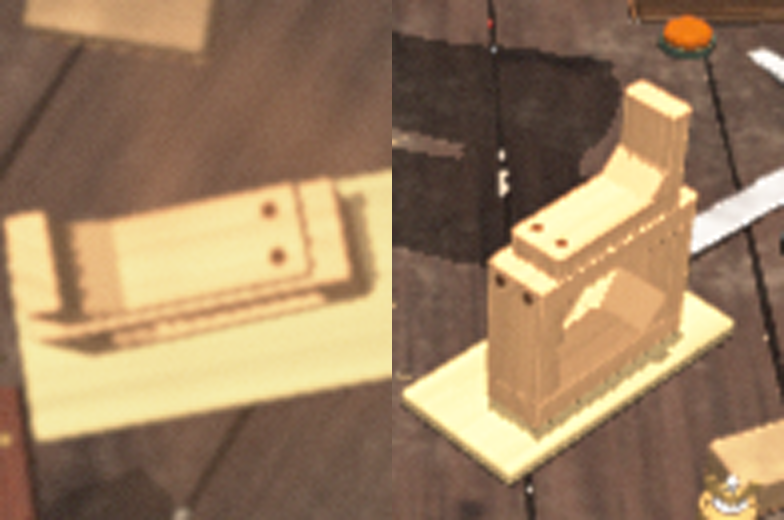

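```bash
python3 - <<'E'
from h import *
C=cams("8"); U=Ro.from_euler("y",180,degrees=True); FU=[U.apply(f)+[0,0,122] for f in FB]
def b(x): return [pose(FP,461+x[6],9+x[7],-1.373),pose(FB,*x[6:8]+BASE[:2],BASE[2],12),pose(FU,*x[:3]),pose(FS,*x[3:6],122)]
for n,d in(("side",(2.4,0)),("top",(-2,2))):
    x0=np.array([472+d[0],12.7+d[1],-1.352]*2+list(d))
    r=vfit(C,b,x0,(n,),step=(2,2,.02,2,2,.02,2,2),pad=6); x=r[0]; B=BASE[:2]+x[6:8]
    print(n,np.round(x,3),"small rel large",np.round(objR(x[2]).inv().apply([*(x[3:5]-x[:2]),0]),1),round(x[5]-x[2],3),"large rel base",np.round(objR(BASE[2]).inv().apply([*(x[:2]-B),0]),1))
E
```

```text
side [474.515  11.694  -1.348 475.946  12.186  -1.345   6.97   -1.223] small rel large [-0.2  1.5  0. ] 0.004 large rel base [-1.5 -4.5  0. ]
top [ 4.70401e+02  1.47090e+01 -1.35500e+00  4.70466e+02  1.50770e+01
 -1.35100e+00  1.65000e-01  1.73000e+00] small rel large [-0.3  0.1  0. ] 0.004 large rel base [-1.  -1.9  0. ]
```

```bash
python3 -c "
from rig import job
print(job.finish_job())"
```

```text
the job is handed in; nothing more can be done
None
```

The job is handed in: the second large angle is closed upside down over the bottom one, flush to about 2 mm, and the small angle stands upright in the middle on top, at about 27 s of the 72 s. I viewed 11 pictures, one over the limit of 10.

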